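# Gauge the thermometer well of a heating block with a collared depth rod

### The job

Measure the depth of the narrow thermometer well in the aluminium heating block: lift the depth rod out of its stand by its knob, lower it into the well and gently press on, past the drag of its sliding collar, until the tip truly bottoms and the collar sits on the block's top face. Then lift it out and stand it upright, fully home, in its stand again and let go, with the collar left where the block pushed it so that it shows the depth. Do not push hard on the bottom of the well, do not touch the collar with the gripper, and leave the other things on the worktop where they are.

Things in the scene. Friction and masses are not known exactly. Their poses are not given: they have to be found in the camera images.
- rod_knob (a point): Centre of the knob of the loose depth rod (grasp here). The rod is steel, 133 mm long, about 0.12 kg with its collar: a shaft 10 mm in diameter from the tip (slightly tapered foot, 7 mm flat end) up to 103 mm, then a round dark knob 18 mm in diameter and 30 mm tall. Knob centre is 118 mm above the tip. z axis runs along the rod from tip to knob. It starts standing upright in its stand.
- rod_tip (a point): Centre of the flat lower end of the depth rod; same axes as rod_knob.
- collar (a joint): Position of the black collar (22 mm in diameter, 14 mm thick, with a thin steel ring on top that makes it 16.5 mm) on the rod: distance in m of its underside above the rod's tip. It slides along the shaft with a steady drag of about 2.5 N and stays where it is pushed; it starts at 27 to 31 mm. When the tip rests on the bottom and the collar on the block's top, this value is the well's depth.
- well_mouth (a point): Centre of the mouth of the thermometer well, level with the top face of the block: the one narrow hole, 11 mm in diameter with a small bevel, near one end of the block (the four other holes are 28 mm wide vial wells). Its bottom cannot be seen; the well is somewhere from 35 to 62 mm deep, different every time. Its axis is vertical (z up).
- heating_block: The fixed aluminium heating block, 90 x 120 x 75 mm; origin at the centre of its underside, z up; the well lies 40 mm from it along its own +y; the top face is 75 mm above the origin.
- stand_mouth (a point): Centre of the mouth of the stand's hole: 11 mm in diameter with a small bevel, vertical, 24 mm deep. The hole is in a grey 44 mm square boss, its top 32 mm above the worktop, on an 80 mm square foot 8 mm thick, fixed to the worktop. z up.
- rod_stand: The rod stand; origin at the centre of its underside, z up; the hole is on its z axis, its bottom 8 mm above the origin.
- vial_1: Bystander: loose sample vial, 30 mm in diameter, 56 mm tall, standing behind the work; origin at the centre of its underside.
- tape_roll: Bystander: loose roll of tape lying flat, 68 mm in diameter, 19 mm tall; origin at the centre of its underside.
- stopper: Bystander: loose rubber stopper standing upright, 29 mm in diameter, 28 mm tall; origin at the centre of its underside.
Not all that is in view belongs to the job. Of the things that look like the part that bears rod_knob, the largest one is meant.

How it is judged:
On the way, in this order (a step that is already met when the one before it is completed fails the run):
1. The rod is lifted clear of its stand (z of rod_tip in the frame of rod_stand above 0.04 m), for 0.1 s.
2. The rod's tip presses on the bottom of the well and the collar's underside lies on the block's top face (within 1.5 mm) (contact force between depth_rod and well_floor above 1 N and horizontal distance between rod_tip and well_mouth below 0.004 m and z of collar_face in the frame of heating_block below 0.0765 m), for 0.1 s.
3. The rod is lifted clear of the well (z of rod_tip in the frame of heating_block above 0.08 m), for 0.1 s.
At the end, for the whole second after the job is handed in: The rod stands released, at rest and upright (within 7 degrees) in its stand, tip on the bottom of the hole (within 2.5 mm), its collar still at the depth that the block pushed it to (33.5 to 63.5 mm above the tip) (horizontal distance between rod_tip and stand_mouth below 0.004 m and z of rod_tip in the frame of rod_stand below 0.0105 m and angle between rod_knob's own z axis and vertical below 0.12 rad and linear speed of depth_rod below 0.02 m/s and value of joint collar between 0.0335 and 0.0635 m); the robot touches nothing.
It fails at once if The rod is pushed on the bottom of the well with more than 20 N (contact force between depth_rod and well_floor above 20 N).
It fails at once if The rod or its collar is pushed against the block with more than 20 N (contact force between depth_rod and heating_block above 20 N).
It fails at once if The gripper or arm touches the collar with more than 1 N (contact force between collar and the arm above 1 N or contact force between collar and the fingers above 1 N).
It fails at once if The collar is pushed against the stand with more than 1 N (contact force between collar and rod_stand above 1 N).
It fails at once if A bystander is moved by more than 20 mm (distance of any of vial_1, tape_roll, stopper from where it was at the start of the episode above 0.02 m).
It also fails if it takes over 72 s, if anything falls off the work surface, if the arm or the gripper's body presses on something with over 40 N, if the wrist force passes 120 N, or if a joint passes its speed limit or range.

### The arm

A 6-joint arm with a two-finger parallel gripper is mounted at the origin on a cart in front of the work surface, level with it; the furniture and walls round the work are solid. World frame = base frame: x ahead of the robot, y to its left, z up, the work surface at z = 0. Lengths are in m, angles in rad, forces in N, time in s.
With the tool pointing down it reaches from about 0.425 to 0.95 m from the base axis. Payload 3.5 kg.
Tool frame: the origin (TCP) lies at the very end of the fingers, on their centre line; the grasp point (between the pads) lies behind it (ctrl.grasp_offset is the z of the grasp point in the tool frame, in m); z points along the fingers, x is the direction in which the jaws open and shut, and the axes are right-handed (so a half turn about z gives the same grasp; the last joint's range is limited). The gripper opens to 85 mm and grips with 20 to 120 N. Pads are 22 mm wide; open, the fingers measure 114 mm over their backs; the gripper's body (76 mm by 85 mm) begins 54 mm behind the grasp point. The pads swing forward as they close: fully open they stand 13 mm farther back than shut.
Start: joints at [-1.316, 0.286, 1.577, -0, 1.279, -0.15], TCP at [0.266, -0.62, 0.231] pointing down, gripper open.
Joint ranges: [-2.77, 2.77], [-0.9, 2.22], [0.21, 2.48], [-1.53, 4.67], [0.24, 2.81], [-2.84, 2.84]. Speed limits (rad/s): [2.79, 2.79, 3.14, 3.14, 3.14, 3.14].

### API

Orientations are given as a unit quaternion [x, y, z, w].
In Python, from plant import ctrl gives the robot as it stands.
- The arm moves only by the shell command python3 -m jog 'ROWS' [FORCE]. ROWS is JSON, a list of rows, each an object with "grip": the closure, from 0 (fully open) to 1 (shut); "xyz": the shift along the tool's x, y, z in m, a list of three; "dr": the turn, a rotation vector about the tool's x, y, z in rad, a list of three. A call has 1 to 12 rows; each row is the pose to reach, as a shift and turn from the pose commanded when the call began, along the tool's axes at that moment; what a row does not reach only later rows make up. A row lasts 1/12 s, in which the tool goes at most 41.7 mm and 7.16 degrees, less where a joint would pass 70% of its speed; a pose out of reach is approached as far as the arm can. A call with a gripper value outside its range is refused whole. The fingers move at their own pace and stop on an object; FORCE is the grip in N (left out, the last holds). Time passes only in rows, so rows that repeat a pose let the fingers close. It gives the time, the measured TCP pose, the force and the opening at its end, in the units of the state.
- ctrl.get_state(): the state, without advancing time (a new reading comes with each control period).
- ctrl.read_camera(name): name is "side" or "top" or "wrist"; returns the picture (480x640x3 uint8, red, green, blue); there is no depth.
- ctrl.get_calibration(name): a dict with "mtx" (3x3 intrinsics, pixels), "R" (3x3) and "t" (3): a world point X has camera coordinates R X + t; the wrist camera has in their place "hand_eye" (4x4, takes a point from camera to tool coordinates, whose origin is the TCP and whose axes are the tool frame's). Camera axes: x right, y down, z forward; pixel columns grow to the right and rows downward; lengths in m; the calibration is good to about 2 mm. A picture is of the moment at which its call begins: read the wrist's pose just before it. get_calibration takes no time and is no camera call.
- ctrl.sign_off(): hands the job in, once; it reports no verdict.
The state is a dict: "time": time; "qpos": joint angles; "dq": joint speeds; "joint_efforts": joint torques, N m; "eef_pos": TCP position; "tcp_rot": TCP orientation; "contact_force": force on the tool from outside, world axes, zero at the start; "wrist_torque": the same for the moment, N m; "opening": opening from 0.0 (shut) to 1.0 (fully open).
Only numpy, scipy, OpenCV 4.12 (cv2) and the standard library are available. Lean on these libraries where they do the work, as an engineer would, in place of code of your own. Each camera call takes 0.05 s, during which the arm holds its last target.

## Working session

There is one attempt and no reset: what is moved stays moved. The work goes in short steps, Python scripts to look and compute and a shell command to move; the robot and the scene stay as the last step left them, time stands still between calls to the robot, and variables do not carry over. Pictures are saved under pics/ and viewed, and the job is handed in when it is done.

```bash
ls; mkdir -p pics; python3 - <<'E'
from plant import ctrl
import cv2
s=ctrl.get_state(); print({k:(v if isinstance(v,float) else [round(float(x),4) for x in v]) for k,v in s.items()}, ctrl.grasp_offset)
for n in ("side","top","wrist"):
    im=ctrl.read_camera(n); cv2.imwrite(f"pics/a_{n}.png",im[:,:,::-1])
    c=ctrl.get_calibration(n); print(n,{k:v.round(4).tolist() for k,v in c.items()})
E
```

```text
pics
{'time': 0.0, 'qpos': [-1.316, 0.2872, 1.5782, 0.0, 1.2786, -0.15], 'dq': [0.0017, 0.0014, -0.0003, 0.0001, -0.0006, -0.0018], 'joint_efforts': [0.0004, -40.5973, -29.2627, -0.0001, 0.0059, -0.0], 'eef_pos': [0.2657, -0.6198, 0.2299], 'tcp_rot': [0.8348, -0.5505, -0.0009, -0.0008], 'contact_force': [-0.9358, -0.0536, 0.026], 'wrist_torque': [-0.0275, -0.02, -0.0047], 'opening': 0.9972887790318702} -0.0187
side {'mtx': [[607.4161, 0.0, 313.2327], [0.0, 607.4161, 239.3922], [0.0, 0.0, 1.0]], 'R': [[0.9533, -0.3017, 0.0144], [-0.174, -0.5872, -0.7905], [0.2469, 0.7511, -0.6123]], 't': [-0.5349, 0.268, 0.6816]}
top {'mtx': [[489.2076, 0.0, 314.5528], [0.0, 489.2076, 240.3566], [0.0, 0.0, 1.0]], 'R': [[0.0109, -0.9999, -0.0014], [-0.9845, -0.0104, -0.175], [0.1749, 0.0033, -0.9846]], 't': [0.1707, 0.6098, 0.8261]}
wrist {'mtx': [[381.6444, 0.0, 321.9759], [0.0, 381.6444, 236.2183], [0.0, 0.0, 1.0]], 'hand_eye': [[1.0, 0.0005, 0.0007, -0.0003], [-0.0007, 0.9586, 0.2849, -0.0734], [-0.0005, -0.2849, 0.9586, -0.1416], [0.0, 0.0, 0.0, 1.0]]}
```

View pics/a_side.png

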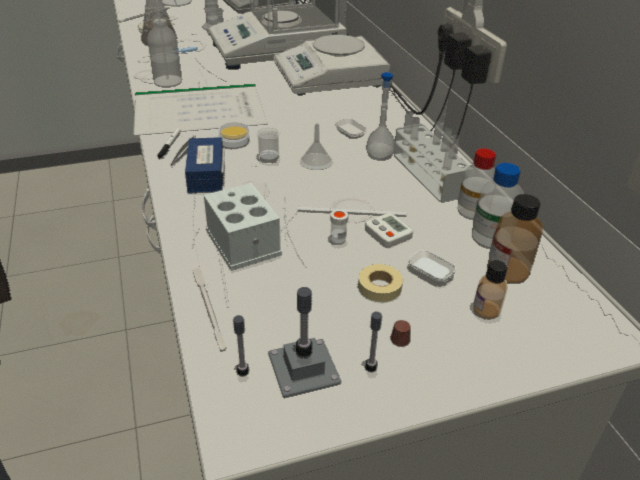

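View pics/a_top.png

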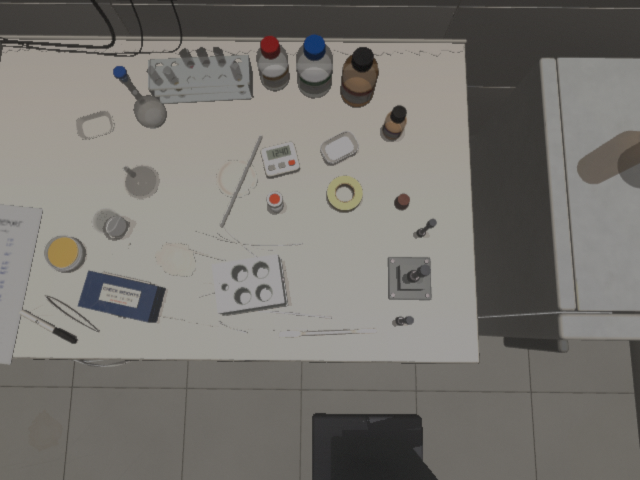

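View pics/a_wrist.png

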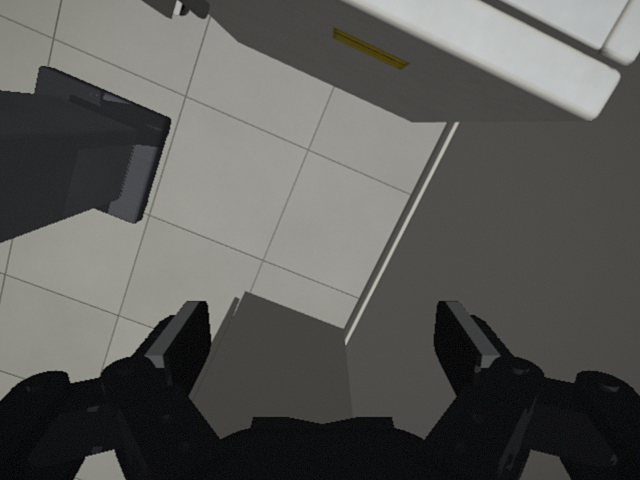

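The side view shows the big rod in its stand (knob ≈(304,300), collar ≈(304,346)), with smaller lookalikes at (240,345) and (374,340), and the block at (242,222). In the top view the stand is at (410,278) and the block at (250,283) with its narrow hole at (225,287). I'll enlarge these.

```bash
python3 - <<'E'
import cv2, numpy as np
s=cv2.imread('pics/a_side.png'); t=cv2.imread('pics/a_top.png')
def z(im,x,y,w,h,k): return cv2.resize(im[y:y+h,x:x+w],None,fx=k,fy=k,interpolation=cv2.INTER_CUBIC)
a=z(s,190,175,100,100,4); b=z(s,260,285,100,110,4)[:400]
c=z(t,205,240,100,80,4)
cv2.imwrite('pics/b1.png',np.hstack([a,b])); 
d=z(t,370,200,100,80,4)
e=z(t,370,240,100,80,4)
cv2.imwrite('pics/b2.png',np.hstack([c,e]))
E
```

```text
(no output)
```

View pics/b1.png

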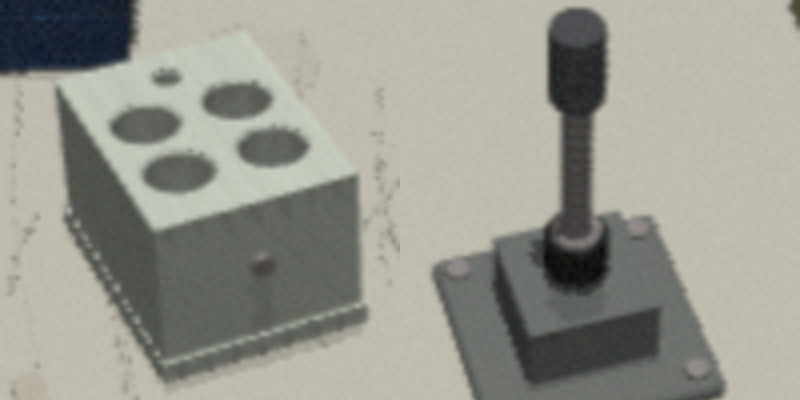

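View pics/b2.png

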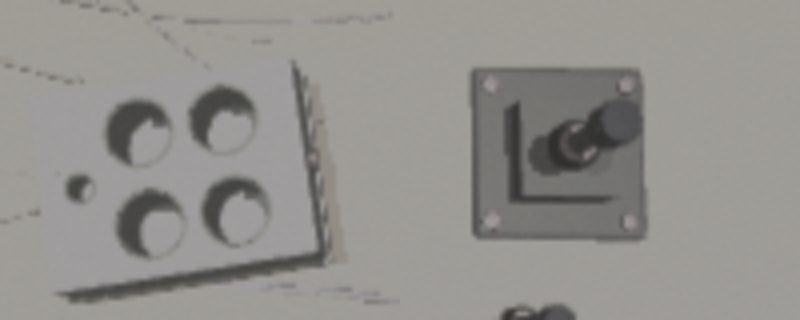

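```bash
cat > h.py <<'E'
import numpy as np, cv2
from plant import ctrl
from scipy.spatial.transform import Rotation as Rn
C={n:ctrl.get_calibration(n) for n in("side","top","wrist")}
def cam(n,st=None):
    c=C[n]
    if n!="wrist": return c["mtx"],c["R"],c["t"]
    Rt=Rn.from_quat(st["tcp_rot"]).as_matrix(); H=c["hand_eye"]
    Rw=Rt@H[:3,:3]; o=Rt@H[:3,3]+st["eef_pos"]
    return c["mtx"],Rw.T,-Rw.T@o
def ray(n,uv,st=None):
    K,R,t=cam(n,st); d=R.T@np.linalg.solve(K,[uv[0],uv[1],1]); return -R.T@t,d
def plane(n,uv,z,st=None):
    o,d=ray(n,uv,st); return o+d*(z-o[2])/d[2]
def tri(a,b):
    A=np.zeros((3,3));r=np.zeros(3)
    for o,d in(a,b):
        d=d/np.linalg.norm(d);P=np.eye(3)-np.outer(d,d);A+=P;r+=P@o
    return np.linalg.solve(A,r)
def proj(n,X,st=None):
    K,R,t=cam(n,st); p=K@(R@np.asarray(X)+t); return p[:2]/p[2]
E
python3 - <<'E'
from h import *
np.set_printoptions(precision=4,suppress=True)
S=lambda x,y:(190+x/4,175+y/4); T=lambda x,y:(205+x/4,240+y/4)
print("well side/top",plane("side",S(167,77),.075),plane("top",T(80,188),.075), tri(ray("side",S(167,77)),ray("top",T(80,188))))
for a in [(145,125),(237,100),(179,172),(273,147)]: print("vw s",plane("side",S(*a),.075))
for a in [(138,133),(222,120),(150,224),(236,211)]: print("vw t",plane("top",T(*a),.075))
S2=lambda x,y:(260+(x-400)/4,285+y/4); T2=lambda x,y:(370+(x-400)/4,240+y/4)
print("knobtop",plane("side",S2(578,27),.141),plane("top",T2(622,121),.141),tri(ray("side",S2(578,27)),ray("top",T2(622,121))))
for a in [(490,85),(627,84),(490,220),(629,221)]: print("screw t",plane("top",T2(*a),.009))
for a in [(458,268),(638,227),(698,369)]: print("screw s",plane("side",S2(*a),.009))
for n,a,b in [("tape",(380,282),(345,194)),("stopper",(401,331),(403,200)),("vial",(338,228),(275,201)),("d1",(240,345),(402,321)),("d2",(374,340),(427,229))]:
  print(n,plane("side",a,.02),plane("top",b,.02))
E
```

```text
well side/top [0.5217 0.3289 0.075 ] [0.5207 0.3308 0.075 ] [0.5214 0.331  0.0736]
vw s [0.5061 0.2969 0.075 ]
vw s [0.5458 0.3041 0.075 ]
vw s [0.5127 0.2611 0.075 ]
vw s [0.5522 0.2673 0.075 ]
vw t [0.5448 0.3067 0.075 ]
vw t [0.5509 0.2704 0.075 ]
vw t [0.5056 0.3001 0.075 ]
vw t [0.5116 0.2632 0.075 ]
knobtop [ 0.5472 -0.0024  0.141 ] [ 0.5457 -0.0011  0.141 ] [ 0.5467 -0.0015  0.1401]
screw t [0.5776 0.0306 0.009 ]
screw t [ 0.5788 -0.0337  0.009 ]
screw t [0.5145 0.0317 0.009 ]
screw t [ 0.5147 -0.0327  0.009 ]
screw s [0.5154 0.0307 0.009 ]
screw s [0.5798 0.0308 0.009 ]
screw s [ 0.5793 -0.034   0.009 ]
tape [0.7026 0.1107 0.02  ] [0.7041 0.1204 0.02  ]
stopper [0.6913 0.0075 0.02  ] [0.6935 0.0104 0.02  ]
vial [0.687 0.259 0.02 ] [0.689  0.2532 0.02  ]
d1 [0.4717 0.0467 0.02  ] [0.4669 0.0169 0.02  ]
d2 [0.6489 0.0027 0.02  ] [ 0.6378 -0.0334  0.02  ]
```

```bash
cat >> h.py <<'E'
def togo(xyz,jaw=(0,-1,0)):
    st=ctrl.get_state(); R=Rn.from_quat(st["tcp_rot"]).as_matrix()
    z=np.array([0,0,-1.]); x=np.array(jaw,float); x/=np.linalg.norm(x)
    Rt=np.column_stack([x,np.cross(z,x),z])
    dr=Rn.from_matrix(R.T@Rt).as_rotvec()
    print("t",round(st["time"],2),"tcp",np.round(st["eef_pos"],4),"shift",np.round(R.T@(np.array(xyz)-st["eef_pos"]),4),"dr",np.round(dr,4),"q",np.round(st["qpos"],2))
E
python3 -c "
from h import *
togo([.5467,-.0013,.24])
# decoy geometry
for n,a,b in [('d1base',(242,371),None),('d2base',(371,367),None)]: print(n,plane('side',a,0))
for n,a,b in [('d1top',(239,319),(407.5,320.5)),('d2top',(376,315),(432,223))]: print(n,tri(ray('side',a),ray('top',b)))
"
```

```text
t 0.15 tcp [ 0.2657 -0.6199  0.2302] shift [-0.458  -0.5019 -0.0088] dr [1.000e-04 1.900e-03 4.048e-01] q [-1.32  0.29  1.58 -0.    1.28 -0.15]
d1base [0.46722336 0.01875647 0.        ]
d2base [ 0.63495506 -0.02492081  0.        ]
d1top [0.46808553 0.02077557 0.09527514]
d2top [ 0.6333167  -0.02452147  0.09805192]
```

```bash
python3 -m jog '[{"grip":0,"xyz":[-0.458,-0.502,-0.009],"dr":[0,0.002,0.405]},{"grip":0,"xyz":[-0.458,-0.502,-0.009],"dr":[0,0.002,0.405]},{"grip":0,"xyz":[-0.458,-0.502,-0.009],"dr":[0,0.002,0.405]},{"grip":0,"xyz":[-0.458,-0.502,-0.009],"dr":[0,0.002,0.405]},{"grip":0,"xyz":[-0.458,-0.502,-0.009],"dr":[0,0.002,0.405]},{"grip":0,"xyz":[-0.458,-0.502,-0.009],"dr":[0,0.002,0.405]},{"grip":0,"xyz":[-0.458,-0.502,-0.009],"dr":[0,0.002,0.405]},{"grip":0,"xyz":[-0.458,-0.502,-0.009],"dr":[0,0.002,0.405]},{"grip":0,"xyz":[-0.458,-0.502,-0.009],"dr":[0,0.002,0.405]},{"grip":0,"xyz":[-0.458,-0.502,-0.009],"dr":[0,0.002,0.405]},{"grip":0,"xyz":[-0.458,-0.502,-0.009],"dr":[0,0.002,0.405]},{"grip":0,"xyz":[-0.458,-0.502,-0.009],"dr":[0,0.002,0.405]}]'; python3 -c "
from h import *
togo([.5212,.330,.175])"
```

```text
time: 1.15
eef_pos: [0.4729, -0.1632, 0.2379]
tcp_rot: [-0.707, 0.707, -0.001, -0.001]
contact_force: [1.3, 0.2, 0.5]
opening: 1.003
t 1.15 tcp [ 0.4729 -0.1632  0.2379] shift [-0.4933 -0.0481  0.0619] dr [-0.0006 -0.002  -0.0004] q [-0.53 -0.11  1.99 -0.    1.26  1.04]
```

```bash
python3 -m jog '[{"grip":0,"xyz":[-0.493,-0.048,0.05],"dr":[0,-0.002,0]},{"grip":0,"xyz":[-0.493,-0.048,0.05],"dr":[0,-0.002,0]},{"grip":0,"xyz":[-0.493,-0.048,0.05],"dr":[0,-0.002,0]},{"grip":0,"xyz":[-0.493,-0.048,0.05],"dr":[0,-0.002,0]},{"grip":0,"xyz":[-0.493,-0.048,0.05],"dr":[0,-0.002,0]},{"grip":0,"xyz":[-0.493,-0.048,0.05],"dr":[0,-0.002,0]},{"grip":0,"xyz":[-0.493,-0.048,0.05],"dr":[0,-0.002,0]},{"grip":0,"xyz":[-0.493,-0.048,0.05],"dr":[0,-0.002,0]},{"grip":0,"xyz":[-0.493,-0.048,0.05],"dr":[0,-0.002,0]},{"grip":0,"xyz":[-0.493,-0.048,0.05],"dr":[0,-0.002,0]},{"grip":0,"xyz":[-0.493,-0.048,0.05],"dr":[0,-0.002,0]},{"grip":0,"xyz":[-0.493,-0.048,0.05],"dr":[0,-0.002,0]}]'; python3 -c "
from h import *
togo([.5212,.330,.175])"
```

```text
time: 2.15
eef_pos: [0.5202, 0.33, 0.1864]
tcp_rot: [0.707, -0.707, 0.0, 0.0]
contact_force: [1.1, 0.5, 0.2]
opening: 1.004
t 2.15 tcp [0.5202 0.33   0.1864] shift [-0.     -0.001   0.0114] dr [ 0.0001 -0.0001  0.0004] q [ 0.4   0.2   1.77 -0.    1.18  1.97]
```

```bash
python3 -m jog '[{"grip":0,"xyz":[0,-0.001,0.011],"dr":[0,0,0]},{"grip":0,"xyz":[0,-0.001,0.011],"dr":[0,0,0]},{"grip":0,"xyz":[0,-0.001,0.011],"dr":[0,0,0]},{"grip":0,"xyz":[0,-0.001,0.011],"dr":[0,0,0]}]'; python3 -c "
from h import *
st=ctrl.get_state(); im=ctrl.read_camera('wrist'); cv2.imwrite('pics/w_well.png',im[:,:,::-1])
print(st['eef_pos'],st['tcp_rot'],np.abs(st['dq']).max(), proj('wrist',[.5212,.330,.075],st))
import json;json.dump({k:np.asarray(st[k]).tolist() for k in('eef_pos','tcp_rot')},open('w_well.json','w'))
"
```

```text
time: 2.48
eef_pos: [0.5217, 0.3266, 0.1759]
tcp_rot: [-0.707, 0.708, -0.0, -0.0]
contact_force: [0.7, 0.5, -0.6]
opening: 0.999
[0.52170153 0.32663679 0.17590293] [-7.06653112e-01  7.07560107e-01 -9.30697233e-05 -2.56619057e-04] 0.01617725657498028 [317.61024789 238.6542777 ]
```

View pics/w_well.png

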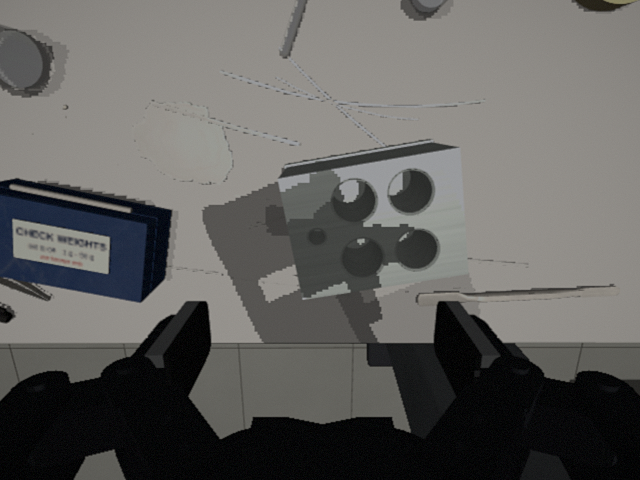

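The wrist view shows the block with its narrow hole at ≈(317,236), clear of the fingers. Next I'll get the hole's centroid.

```bash
python3 -c "
from h import *
import json
st={k:np.array(v) for k,v in json.load(open('w_well.json')).items()}
im=cv2.imread('pics/w_well.png'); g=cv2.cvtColor(im,6)
c=g[220:252,300:334]; print(c[::3,::2])
_,m=cv2.threshold(c,0,255,cv2.THRESH_BINARY_INV+cv2.THRESH_OTSU); print(_)
n,l,s,ce=cv2.connectedComponentsWithStats(m)
for i in range(1,n): 
  uv=ce[i]+[300,220]; print(s[i],uv,plane('wrist',uv,.075,st))
togo([.5467,-.0013,.241])
"
```

```text
[[70 69 69 69 70 68 69 69 70 69 69 70 70 69 68 69 69]
 [72 70 68 72 69 69 68 67 67 69 69 69 70 66 69 69 68]
 [69 65 67 69 69 69 72 71 69 72 69 72 71 69 72 71 72]
 [72 72 72 72 71 69 59 58 62 64 56 61 68 68 67 65 66]
 [66 70 68 67 61 52 49 52 50 50 50 49 57 66 67 68 69]
 [68 69 70 65 57 49 49 49 52 50 50 51 51 61 67 71 70]
 [68 68 69 66 56 48 52 52 49 50 52 50 51 59 69 68 69]
 [68 69 69 65 62 54 49 52 52 51 49 50 57 65 68 68 69]
 [66 68 67 70 67 66 64 55 54 56 60 68 66 66 67 69 70]
 [67 68 69 70 68 69 70 69 68 71 69 69 70 69 68 68 67]
 [71 71 69 70 73 70 69 68 69 71 71 69 70 67 67 69 69]]
60.0
[  7   8  20  17 245] [316.59591837 236.39591837] [0.52276446 0.33066647 0.075     ]
t 2.53 tcp [0.522  0.3265 0.1764] shift [ 0.3278 -0.0253 -0.0645] dr [-0.0007 -0.0001 -0.0018] q [ 0.39  0.21  1.78 -0.    1.16  1.97]
```

```bash
python3 -m jog '[{"grip":0,"xyz":[0.328,-0.025,-0.065],"dr":[0,0,-0.002]},{"grip":0,"xyz":[0.328,-0.025,-0.065],"dr":[0,0,-0.002]},{"grip":0,"xyz":[0.328,-0.025,-0.065],"dr":[0,0,-0.002]},{"grip":0,"xyz":[0.328,-0.025,-0.065],"dr":[0,0,-0.002]},{"grip":0,"xyz":[0.328,-0.025,-0.065],"dr":[0,0,-0.002]},{"grip":0,"xyz":[0.328,-0.025,-0.065],"dr":[0,0,-0.002]},{"grip":0,"xyz":[0.328,-0.025,-0.065],"dr":[0,0,-0.002]},{"grip":0,"xyz":[0.328,-0.025,-0.065],"dr":[0,0,-0.002]},{"grip":0,"xyz":[0.328,-0.025,-0.065],"dr":[0,0,-0.002]},{"grip":0,"xyz":[0.328,-0.025,-0.065],"dr":[0,0,-0.002]},{"grip":0,"xyz":[0.328,-0.025,-0.065],"dr":[0,0,-0.002]},{"grip":0,"xyz":[0.328,-0.025,-0.065],"dr":[0,0,-0.002]}]'; python3 -c "
from h import *
st=ctrl.get_state(); im=ctrl.read_camera('wrist'); cv2.imwrite('pics/w_rod.png',im[:,:,::-1])
print(st['eef_pos'],st['tcp_rot'],np.abs(st['dq']).max(), proj('wrist',[.5467,-.0013,.141],st))
import json;json.dump({k:np.asarray(st[k]).tolist() for k in('eef_pos','tcp_rot')},open('w_rod.json','w'))
"
```

```text
time: 3.53
eef_pos: [0.5462, 0.0002, 0.2408]
tcp_rot: [0.708, -0.706, -0.0, -0.0]
contact_force: [0.3, 0.1, 0.0]
opening: 1.001
[5.46173732e-01 2.35756584e-04 2.40843471e-01] [ 7.07818122e-01 -7.06394678e-01 -1.67066580e-04 -1.95463965e-04] 0.02043293344492312 [325.15176338 237.6769604 ]
```

View pics/w_rod.png

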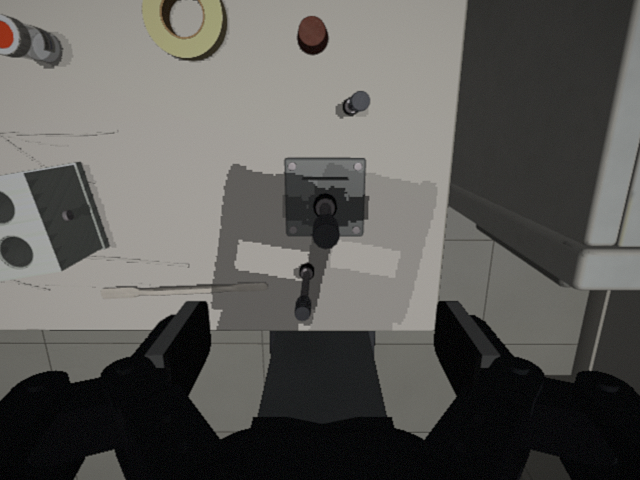

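```bash
python3 -c "
import cv2,numpy as np
im=cv2.imread('pics/w_rod.png')[145:265,260:390]
im=cv2.convertScaleAbs(cv2.resize(im,None,fx=5,fy=5,interpolation=cv2.INTER_CUBIC),alpha=1.8,beta=10)
cv2.imwrite('pics/w_rodz.png',im)"
```

```text
(no output)
```

View pics/w_rodz.png

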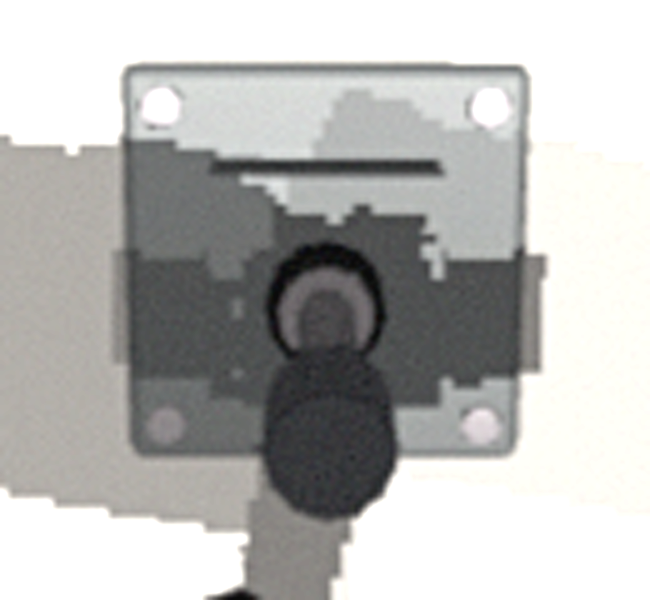

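The knob-top disc is at about (326.2,236.2) px. The four foot screws show up in the enlargement at (161,106), (490,107), (166,425) and (482,427).

```bash
python3 -c "
from h import *
import json
st={k:np.array(v) for k,v in json.load(open('w_rod.json')).items()}
print('knob',plane('wrist',(326.2,236.2),.141,st))
P=[plane('wrist',(260+a/5,145+b/5),.009,st) for a,b in[(161,106),(490,107),(166,425),(482,427)]]
print('screwmean',np.mean(P,0))
togo([.5474,-.0016,.110])
"
```

```text
knob [ 0.54772068 -0.00198735  0.141     ]
screwmean [ 0.54699323 -0.00210483  0.009     ]
t 3.58 tcp [0.5462 0.0007 0.2407] shift [ 0.0023 -0.0012  0.1307] dr [0.0002 0.0005 0.003 ] q [-0.18 -0.01  1.88  0.    1.26  1.38]
```

```bash
python3 -m jog '[{"grip":0,"xyz":[0.002,-0.001,0.04],"dr":[0,0,0.003]},{"grip":0,"xyz":[0.002,-0.001,0.08],"dr":[0,0,0.003]},{"grip":0,"xyz":[0.002,-0.001,0.11],"dr":[0,0,0.003]},{"grip":0,"xyz":[0.002,-0.001,0.131],"dr":[0,0,0.003]},{"grip":0,"xyz":[0.002,-0.001,0.131],"dr":[0,0,0.003]},{"grip":0,"xyz":[0.002,-0.001,0.131],"dr":[0,0,0.003]},{"grip":0,"xyz":[0.002,-0.001,0.131],"dr":[0,0,0.003]}]' 60; python3 -c "
from h import *
togo([.5474,-.0018,.110])
st=ctrl.get_state(); im=ctrl.read_camera('wrist'); cv2.imwrite('pics/w_g.png',im[:,:,::-1])
togo([.5474,-.0018,.110])
"
```

```text
time: 4.17
eef_pos: [0.5488, -0.0017, 0.1116]
tcp_rot: [0.707, -0.707, 0.001, -0.001]
contact_force: [0.3, -0.8, 0.0]
opening: 1.002
t 4.17 tcp [ 0.5488 -0.0017  0.1116] shift [0.0001 0.0014 0.0016] dr [-0.0028 -0.0004  0.0003] q [-0.19  0.14  1.98  0.    1.02  1.38]
t 4.22 tcp [ 0.5493 -0.002   0.1123] shift [-0.0002  0.0019  0.0023] dr [-0.0043 -0.0007 -0.    ] q [-0.19  0.14  1.98  0.    1.02  1.38]
```

View pics/w_g.png

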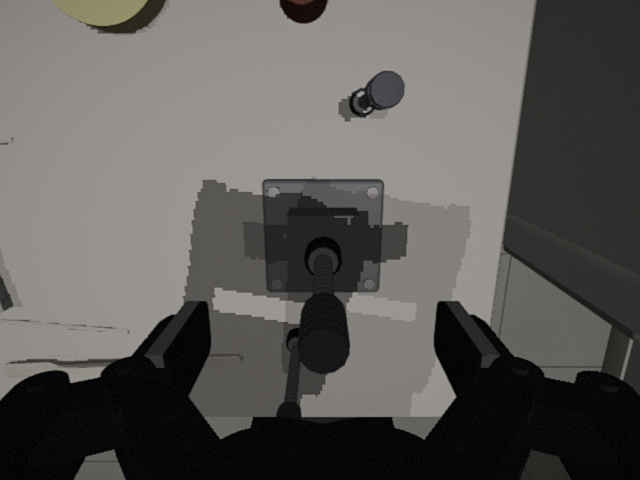

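The knob is centred between the open pads, with its top at ≈(325,350) and the pad edges at 210 and 435. I'll close on it.

```bash
python3 -m jog '[{"grip":0,"xyz":[0,0.001,0.002],"dr":[-0.003,0,0]},{"grip":0.4,"xyz":[0,0.001,0.002],"dr":[-0.003,0,0]},{"grip":0.7,"xyz":[0,0.001,0.002],"dr":[-0.003,0,0]},{"grip":1,"xyz":[0,0.001,0.002],"dr":[-0.003,0,0]},{"grip":1,"xyz":[0,0.001,0.002],"dr":[-0.003,0,0]},{"grip":1,"xyz":[0,0.001,0.002],"dr":[-0.003,0,0]},{"grip":1,"xyz":[0,0.001,0.002],"dr":[-0.003,0,0]},{"grip":1,"xyz":[0,0.001,0.002],"dr":[-0.003,0,0]},{"grip":1,"xyz":[0,0.001,0.002],"dr":[-0.003,0,0]},{"grip":1,"xyz":[0,0.001,0.002],"dr":[-0.003,0,0]}]' 60; python3 -c "
from h import *
togo([.5474,-.0018,.110])
print(ctrl.get_state()['contact_force'],ctrl.get_state()['wrist_torque'])
ctrl.read_camera('side');ctrl.read_camera('side')
togo([.5474,-.0018,.110])
print(ctrl.get_state()['contact_force'],ctrl.get_state()['wrist_torque'])
"
```

```text
time: 5.05
eef_pos: [0.5469, -0.0024, 0.1082]
tcp_rot: [-0.707, 0.708, 0.001, -0.001]
contact_force: [-0.9, 0.1, 1.7]
opening: 0.192
t 5.05 tcp [ 0.5469 -0.0024  0.1082] shift [-0.0006 -0.0005 -0.0018] dr [ 0.0023  0.     -0.0012] q [-0.19  0.14  1.99 -0.    1.01  1.38]
[-0.86184731  0.11601696  1.69783666] [-0.00158702  0.05775796  0.00038541]
t 5.15 tcp [ 0.5469 -0.0024  0.1082] shift [-0.0006 -0.0005 -0.0018] dr [ 0.0023  0.     -0.0012] q [-0.19  0.14  1.99 -0.    1.01  1.38]
[-0.40963322 -0.30149589  1.94340912] [ 0.06476676  0.03656293 -0.06532364]
```

```bash
python3 -m jog '[{"grip":1,"xyz":[0,0,-0.01],"dr":[0.001,0,0]},{"grip":1,"xyz":[0,0,-0.02],"dr":[0.001,0,0]},{"grip":1,"xyz":[0,0,-0.03],"dr":[0.001,0,0]},{"grip":1,"xyz":[0,0,-0.05],"dr":[0.001,0,0]},{"grip":1,"xyz":[0,0,-0.08],"dr":[0.001,0,0]},{"grip":1,"xyz":[0,0,-0.11],"dr":[0.001,0,0]},{"grip":1,"xyz":[0,0,-0.12],"dr":[0.001,0,0]},{"grip":1,"xyz":[0,0,-0.12],"dr":[0.001,0,0]},{"grip":1,"xyz":[0,0,-0.12],"dr":[0.001,0,0]},{"grip":1,"xyz":[0,0,-0.12],"dr":[0.001,0,0]}]' 60; python3 -c "
from h import *
togo([.5474,-.0018,.228])
print(ctrl.get_state()['contact_force'])
for n in('side','wrist'):
  im=ctrl.read_camera(n); cv2.imwrite(f'pics/l_{n}.png',im[:,:,::-1])
togo([.5474-.025,-.0018+.332,.228])
"
```

```text
time: 5.98
eef_pos: [0.5458, -0.0021, 0.2258]
tcp_rot: [-0.707, 0.708, 0.002, -0.002]
contact_force: [0.6, 0.9, -1.2]
opening: 0.196
t 5.98 tcp [ 0.5458 -0.0021  0.2258] shift [-0.0003 -0.0016 -0.0022] dr [ 0.0054  0.0007 -0.0012] q [-0.19  0.01  1.9  -0.    1.24  1.38]
[ 0.57185781  0.87531239 -1.18439455]
t 6.08 tcp [ 0.5457 -0.0021  0.2254] shift [-0.3323  0.0237 -0.0022] dr [ 0.0062  0.001  -0.0012] q [-0.19  0.01  1.9  -0.    1.24  1.38]
```

View pics/l_side.png

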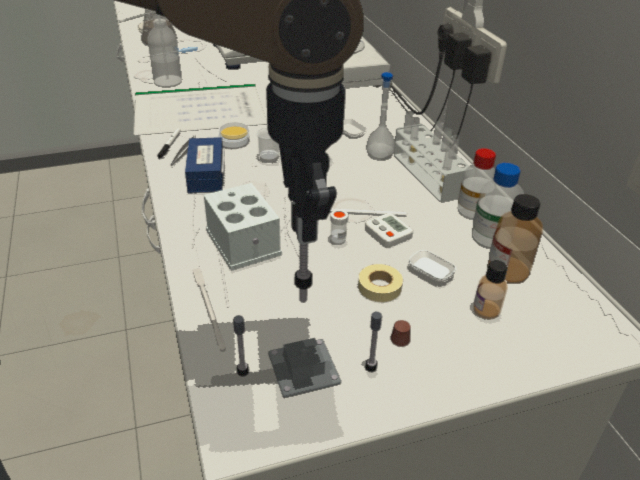

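View pics/l_wrist.png

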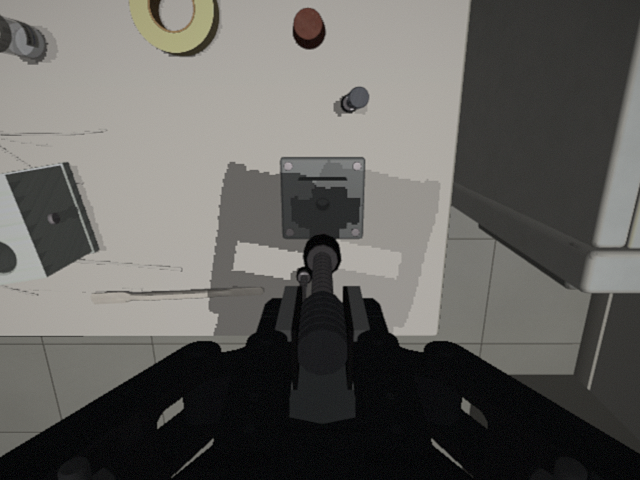

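```bash
python3 -c "
import cv2,numpy as np
im=cv2.imread('pics/l_side.png')[180:330,230:380]
im=cv2.convertScaleAbs(cv2.resize(im,None,fx=4,fy=4,interpolation=cv2.INTER_CUBIC),alpha=1.8,beta=10)
cv2.imwrite('pics/l_sz.png',im)"
```

```text
(no output)
```

View pics/l_sz.png

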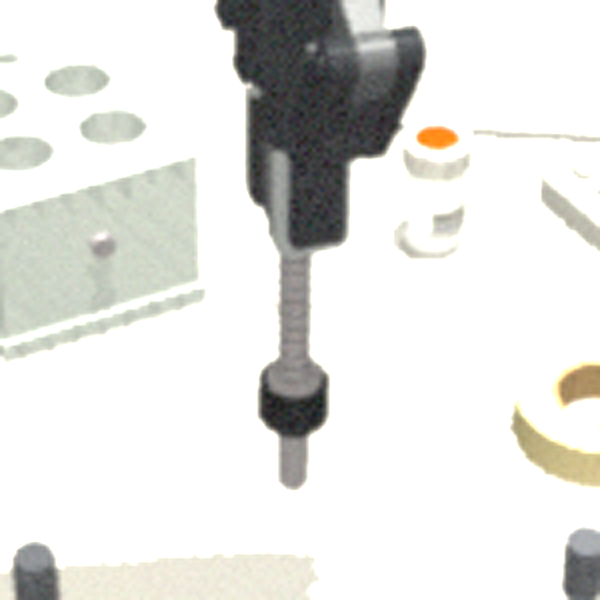

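The rod hangs straight in the jaws and its tip shows below the collar at side pixel (303,301). Next I'll carry it over the well.

```bash
python3 -c "
from h import *
print(plane('side',(303.25,301.0),.1255))
"
python3 -m jog '[{"grip":1,"xyz":[-0.042,0.003,0.0],"dr":[0.004,0,0]},{"grip":1,"xyz":[-0.083,0.006,0.0],"dr":[0.004,0,0]},{"grip":1,"xyz":[-0.124,0.009,0.0],"dr":[0.004,0,0]},{"grip":1,"xyz":[-0.165,0.012,0.0],"dr":[0.004,0,0]},{"grip":1,"xyz":[-0.206,0.015,0.0],"dr":[0.004,0,0]},{"grip":1,"xyz":[-0.247,0.018,0.0],"dr":[0.004,0,0]},{"grip":1,"xyz":[-0.285,0.021,0.0],"dr":[0.004,0,0]},{"grip":1,"xyz":[-0.315,0.024,0.0],"dr":[0.004,0,0]},{"grip":1,"xyz":[-0.332,0.024,0.0],"dr":[0.004,0,0]},{"grip":1,"xyz":[-0.332,0.024,0.0],"dr":[0.004,0,0]},{"grip":1,"xyz":[-0.332,0.024,0.0],"dr":[0.004,0,0]},{"grip":1,"xyz":[-0.332,0.024,0.0],"dr":[0.004,0,0]}]' 60; python3 -c "
from h import *
togo([.5474-.025,-.0018+.332,.21])
for n in('side','wrist','top'):
  im=ctrl.read_camera(n); cv2.imwrite(f'pics/m_{n}.png',im[:,:,::-1])
togo([.5474-.025,-.0018+.332,.21])
a=cv2.imread('pics/m_side.png')[110:260,180:330]
b=cv2.imread('pics/m_wrist.png')[150:450,200:500]
cv2.imwrite('pics/m.png',np.hstack([cv2.convertScaleAbs(cv2.resize(a,(400,400),interpolation=2),alpha=1.3),cv2.convertScaleAbs(cv2.resize(b,(400,400)),alpha=2)]))
"
```

```text
[ 0.54589675 -0.00174302  0.1255    ]
time: 7.08
eef_pos: [0.523, 0.3289, 0.2266]
tcp_rot: [-0.707, 0.708, -0.001, -0.0]
contact_force: [0.2, -0.4, -1.7]
opening: 0.192
t 7.08 tcp [0.523  0.3289 0.2266] shift [-0.0014  0.0006  0.0166] dr [-0.0001 -0.0015 -0.0014] q [ 0.4   0.17  1.73 -0.    1.25  1.97]
t 7.23 tcp [0.5236 0.3284 0.2276] shift [-0.0018  0.0013  0.0176] dr [-0.0017 -0.0005 -0.0029] q [ 0.4   0.17  1.73 -0.    1.25  1.97]
```

View pics/m.png

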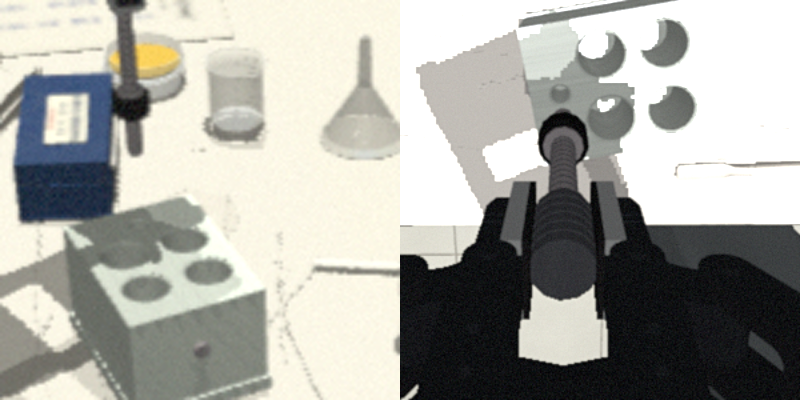

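In the side crop the tip is at about (136,152), directly above the shaded narrow-hole area. In the wrist crop the hole is at (560,93), just ahead of the collar.

```bash
python3 -c "
from h import *
a=cv2.imread('pics/m_side.png')[125:205,205:265]
cv2.imwrite('pics/m2.png',cv2.convertScaleAbs(cv2.resize(a,None,fx=7,fy=7,interpolation=2),alpha=1.5))
"
```

```text
(no output)
```

View pics/m2.png

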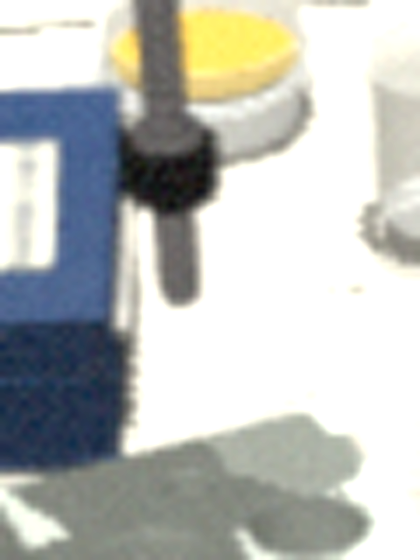

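```bash
python3 -c "
from h import *
for z in(.125,.127,.129): print(plane('side',(230.7,167.6),z))
X=plane('side',(231.75,194.25),.075); print(X, proj('side',X+[0,0,.052]))
togo([.5226,.3302,.19])
"
```

```text
[0.52379754 0.33082516 0.125     ]
[0.52326766 0.3275169  0.127     ]
[0.52273779 0.32420864 0.129     ]
[0.52170142 0.32894686 0.075     ] [229.56474474 167.29868966]
t 7.23 tcp [0.5236 0.3284 0.2276] shift [-0.0018  0.0011  0.0376] dr [-0.0017 -0.0005 -0.0029] q [ 0.4   0.17  1.73 -0.    1.25  1.97]
```

```bash
python3 -m jog '[{"grip":1,"xyz":[-0.0015,0.0012,0.015],"dr":[-0.001,0,-0.002]},{"grip":1,"xyz":[-0.0015,0.0012,0.03],"dr":[-0.001,0,-0.002]},{"grip":1,"xyz":[-0.0015,0.0012,0.043],"dr":[-0.001,0,-0.002]},{"grip":1,"xyz":[-0.0015,0.0012,0.043],"dr":[-0.001,0,-0.002]},{"grip":1,"xyz":[-0.0015,0.0012,0.043],"dr":[-0.001,0,-0.002]},{"grip":1,"xyz":[-0.0015,0.0012,0.043],"dr":[-0.001,0,-0.002]},{"grip":1,"xyz":[-0.0015,0.0012,0.043],"dr":[-0.001,0,-0.002]}]' 60; python3 -c "
from h import *
togo([.5226,.3302,.17])
for n in('side','wrist'):
  im=ctrl.read_camera(n); cv2.imwrite(f'pics/n_{n}.png',im[:,:,::-1])
togo([.5226,.3302,.17])
a=cv2.imread('pics/n_side.png')[150:230,190:270]
b=cv2.imread('pics/n_wrist.png')[170:290,250:370]
cv2.imwrite('pics/n.png',np.hstack([cv2.convertScaleAbs(cv2.resize(a,(400,400),interpolation=2),alpha=1.4),cv2.convertScaleAbs(cv2.resize(b,(400,400)),alpha=2)]))
"
```

```text
time: 7.82
eef_pos: [0.5231, 0.3313, 0.1864]
tcp_rot: [0.707, -0.707, 0.001, -0.002]
contact_force: [0.8, 0.7, -0.3]
opening: 0.193
t 7.82 tcp [0.5231 0.3313 0.1864] shift [0.0011 0.0006 0.0164] dr [-0.0035  0.0009  0.0005] q [ 0.4   0.2   1.76 -0.    1.17  1.97]
t 7.92 tcp [0.523  0.3314 0.1863] shift [0.0012 0.0004 0.0163] dr [-0.0033  0.0009  0.0008] q [ 0.4   0.2   1.76 -0.    1.17  1.97]
```

View pics/n.png

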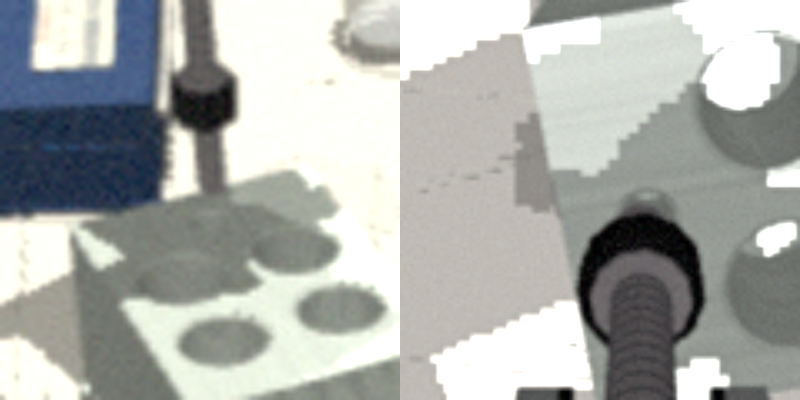

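```bash
python3 -c "
from h import *
a=cv2.imread('pics/n_side.png')[170:205,215:250]
b=cv2.imread('pics/n_wrist.png')[215:275,295:355]
cv2.imwrite('pics/n2.png',np.hstack([cv2.convertScaleAbs(cv2.resize(a,(400,400),interpolation=2),alpha=1.4),cv2.convertScaleAbs(cv2.resize(b,(400,400),interpolation=0),alpha=2)]))
X=plane('side',(231.75,194.25),.075); print(X, proj('side',X+[0,0,.0115]),proj('side',X))
st=ctrl.get_state()
for x in ([.5226,.3302,.075],[.5228,.3307,.075]):print(proj('wrist',x,st))
"
```

```text
[0.52170142 0.32894686 0.075     ] [231.27865218 188.43674716] [231.75 194.25]
[324.5939133  234.60453218]
[323.87053939 234.32500054]
```

View pics/n2.png

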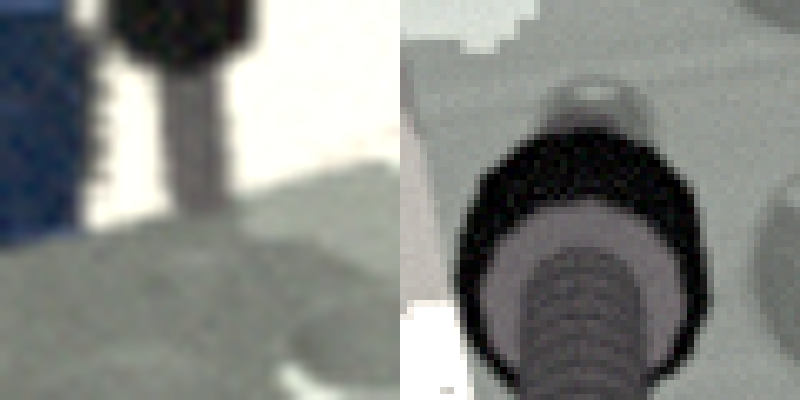

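The hole is about 2 px right of the rod in the wrist crop, and in the side view the rod is slightly far in +x. I'll nudge by (+1.3, +1.2) mm and lower until the tip is just above the face.

```bash
python3 -m jog '[{"grip":1,"xyz":[0.0013,0.0012,0.003],"dr":[-0.002,0,0]},{"grip":1,"xyz":[0.0013,0.0012,0.006],"dr":[-0.002,0,0]},{"grip":1,"xyz":[0.0013,0.0012,0.009],"dr":[-0.002,0,0]},{"grip":1,"xyz":[0.0013,0.0012,0.009],"dr":[-0.002,0,0]},{"grip":1,"xyz":[0.0013,0.0012,0.009],"dr":[-0.002,0,0]},{"grip":1,"xyz":[0.0013,0.0012,0.009],"dr":[-0.002,0,0]}]' 60; python3 -c "
from h import *
togo([.5226,.3302,.17])
for n in('side','wrist'):
  im=ctrl.read_camera(n); cv2.imwrite(f'pics/o_{n}.png',im[:,:,::-1])
togo([.5226,.3302,.17]);print(ctrl.get_state()['contact_force'])
a=cv2.imread('pics/o_side.png')[170:205,215:250]
b=cv2.imread('pics/o_wrist.png')[215:275,295:355]
cv2.imwrite('pics/o.png',np.hstack([cv2.convertScaleAbs(cv2.resize(a,(400,400),interpolation=2),alpha=1.8),cv2.convertScaleAbs(cv2.resize(b,(400,400),interpolation=0),alpha=2)]))
"
```

```text
time: 8.42
eef_pos: [0.5212, 0.3299, 0.176]
tcp_rot: [0.707, -0.707, -0.0, 0.0]
contact_force: [-0.1, 0.2, -0.8]
opening: 0.19
t 8.42 tcp [0.5212 0.3299 0.176 ] shift [-0.0003 -0.0014  0.006 ] dr [0.0007 0.     0.0009] q [0.4  0.21 1.77 0.   1.16 1.97]
t 8.52 tcp [0.5212 0.3299 0.1762] shift [-0.0003 -0.0014  0.0062] dr [0.0004 0.0002 0.0008] q [0.4  0.21 1.77 0.   1.16 1.97]
[-0.09265586  0.36623735 -0.91325417]
```

View pics/o.png

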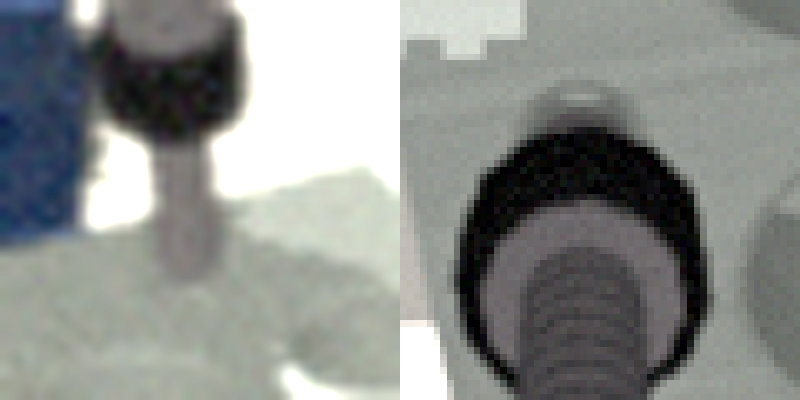

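Both views now agree: hole and shaft are centred at ~581 and ~583 in the wrist crop, and the side tip at (231.9,194.3) matches the well at (231.75,194.25). I'll go in gently.

```bash
cat >> h.py <<'E'
def rep():
    s=ctrl.get_state(); R=Rn.from_quat(s["tcp_rot"]).as_matrix()
    print("t %.2f"%s["time"],"tcp",np.round(np.array(s["eef_pos"])*1e3,1),"F",np.round(s["contact_force"],1),"M",np.round(s["wrist_torque"],2),"z",np.round(R[:,2],4))
E
python3 -m jog '[{"grip":1,"xyz":[0,0,0.001],"dr":[0,0,0]},{"grip":1,"xyz":[0,0,0.002],"dr":[0,0,0]},{"grip":1,"xyz":[0,0,0.003],"dr":[0,0,0]},{"grip":1,"xyz":[0,0,0.003],"dr":[0,0,0]}]' ; python3 -c "
from h import *
rep()"
python3 -m jog '[{"grip":1,"xyz":[0,0,0.001],"dr":[0,0,0]},{"grip":1,"xyz":[0,0,0.002],"dr":[0,0,0]},{"grip":1,"xyz":[0,0,0.002],"dr":[0,0,0]},{"grip":1,"xyz":[0,0,0.002],"dr":[0,0,0]}]' ; python3 -c "
from h import *
rep()"
```

```text
time: 8.85
eef_pos: [0.521, 0.3298, 0.1727]
tcp_rot: [0.707, -0.707, -0.0, 0.0]
contact_force: [0.7, -0.4, -0.6]
opening: 0.186
t 8.85 tcp [521.  329.8 172.7] F [ 0.7 -0.4 -0.6] M [0.02 0.05 0.  ] z [-1.1e-03 -2.0e-04 -1.0e+00]
time: 9.18
eef_pos: [0.5211, 0.3299, 0.1709]
tcp_rot: [0.707, -0.707, -0.0, 0.0]
contact_force: [-1.2, -0.6, -1.0]
opening: 0.195
t 9.18 tcp [521.1 329.9 170.9] F [-1.2 -0.6 -1. ] M [ 0.01  0.01 -0.03] z [-9.e-04 -0.e+00 -1.e+00]
```

```bash

python3 -m jog '[{"grip":1,"xyz":[0,0,0.001],"dr":[0,0,0]},{"grip":1,"xyz":[0,0,0.002],"dr":[0,0,0]},{"grip":1,"xyz":[0,0,0.003],"dr":[0,0,0]},{"grip":1,"xyz":[0,0,0.003],"dr":[0,0,0]}]' ; python3 -c "
from h import *
rep()
a=ctrl.read_camera('side')[150:210,205:265,::-1]
b=ctrl.read_camera('wrist')[215:275,295:355,::-1]
cv2.imwrite('pics/p.png',np.hstack([cv2.convertScaleAbs(cv2.resize(a,(400,400),interpolation=2),alpha=1.8),cv2.convertScaleAbs(cv2.resize(b,(400,400),interpolation=0),alpha=2)]))
"
```

```text
time: 9.52
eef_pos: [0.521, 0.3298, 0.1677]
tcp_rot: [0.707, -0.707, -0.0, 0.0]
contact_force: [0.4, 0.8, -1.0]
opening: 0.19
t 9.52 tcp [521.  329.8 167.7] F [ 0.4  0.8 -1. ] M [ 0.01 -0.01 -0.01] z [-1.2e-03 -2.0e-04 -1.0e+00]
```

View pics/p.png

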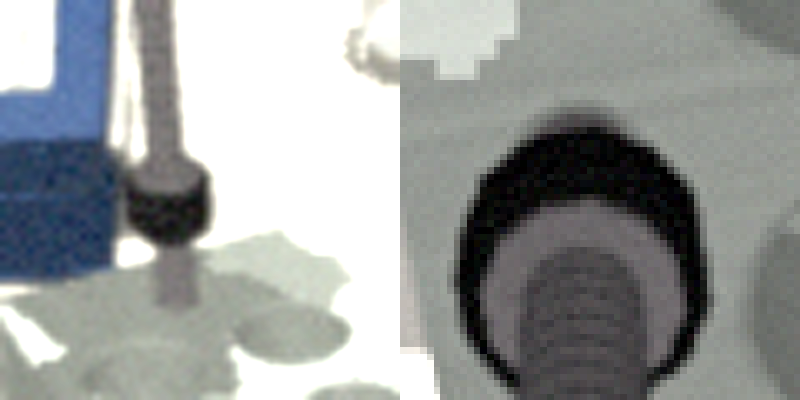

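The tip is in the hole with no force. Neither the collar nor the bottom can be met for another ~20 mm, so I'll lower in two steps.

```bash

python3 -m jog '[{"grip":1,"xyz":[0,0,0.0015],"dr":[0,0,0]},{"grip":1,"xyz":[0,0,0.003],"dr":[0,0,0]},{"grip":1,"xyz":[0,0,0.0045],"dr":[0,0,0]},{"grip":1,"xyz":[0,0,0.006],"dr":[0,0,0]},{"grip":1,"xyz":[0,0,0.008],"dr":[0,0,0]},{"grip":1,"xyz":[0,0,0.008],"dr":[0,0,0]}]' ; python3 -c "
from h import *
rep()"
python3 -m jog '[{"grip":1,"xyz":[0,0,0.002],"dr":[0,0,0]},{"grip":1,"xyz":[0,0,0.004],"dr":[0,0,0]},{"grip":1,"xyz":[0,0,0.006],"dr":[0,0,0]},{"grip":1,"xyz":[0,0,0.008],"dr":[0,0,0]},{"grip":1,"xyz":[0,0,0.01],"dr":[0,0,0]},{"grip":1,"xyz":[0,0,0.01],"dr":[0,0,0]},{"grip":1,"xyz":[0,0,0.01],"dr":[0,0,0]}]' ; python3 -c "
from h import *
rep()"
```

```text
time: 10.12
eef_pos: [0.5209, 0.3298, 0.1594]
tcp_rot: [0.707, -0.707, -0.0, 0.001]
contact_force: [-0.6, 0.3, -1.1]
opening: 0.192
t 10.12 tcp [520.9 329.8 159.4] F [-0.6  0.3 -1.1] M [0.04 0.04 0.03] z [-1.4e-03 -2.0e-04 -1.0e+00]
time: 10.7
eef_pos: [0.521, 0.3299, 0.1498]
tcp_rot: [0.707, -0.707, -0.0, 0.0]
contact_force: [-0.1, -0.6, -1.4]
opening: 0.188
t 10.70 tcp [521.  329.9 149.8] F [-0.1 -0.6 -1.4] M [-0.    0.05  0.01] z [-1.e-03 -1.e-04 -1.e+00]
```

```bash

python3 -m jog '[{"grip":1,"xyz":[0,0,0.001],"dr":[0,0,0]},{"grip":1,"xyz":[0,0,0.002],"dr":[0,0,0]},{"grip":1,"xyz":[0,0,0.003],"dr":[0,0,0]},{"grip":1,"xyz":[0,0,0.004],"dr":[0,0,0]},{"grip":1,"xyz":[0,0,0.005],"dr":[0,0,0]},{"grip":1,"xyz":[0,0,0.005],"dr":[0,0,0]}]' ; python3 -c "
from h import *
rep()
a=ctrl.read_camera('side')[150:210,205:265,::-1]
rep()
cv2.imwrite('pics/q.png',cv2.convertScaleAbs(cv2.resize(a,(400,400),interpolation=2),alpha=1.8))
"
```

```text
time: 11.2
eef_pos: [0.5213, 0.3299, 0.1454]
tcp_rot: [0.707, -0.707, -0.0, 0.0]
contact_force: [-0.7, -0.1, 1.2]
opening: 0.192
t 11.20 tcp [521.3 329.9 145.4] F [-0.7 -0.1  1.2] M [-0.11  0.13 -0.01] z [-2.e-04  1.e-04 -1.e+00]
t 11.25 tcp [521.3 329.9 145.4] F [ 0.5 -0.1  1.5] M [-0.05  0.12 -0.05] z [-1.e-04  1.e-04 -1.e+00]
```

View pics/q.png

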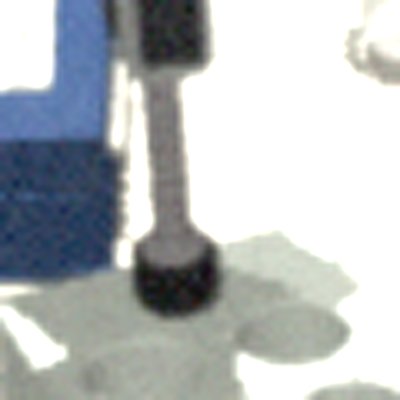

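The collar now sits on the face, and Fz rose by the expected ~2.6 N. Arm compliance is about 4 N/mm, so 2 mm steps are safe.

```bash

python3 -m jog '[{"grip":1,"xyz":[0,0,0.001],"dr":[0,0,0]},{"grip":1,"xyz":[0,0,0.002],"dr":[0,0,0]},{"grip":1,"xyz":[0,0,0.002],"dr":[0,0,0]}]' | grep -E "eef|force"
python3 -c "
from h import *
rep(); import sys; sys.exit(ctrl.get_state()['contact_force'][2]>3.5)" || exit
python3 -m jog '[{"grip":1,"xyz":[0,0,0.001],"dr":[0,0,0]},{"grip":1,"xyz":[0,0,0.002],"dr":[0,0,0]},{"grip":1,"xyz":[0,0,0.002],"dr":[0,0,0]}]' | grep -E "eef|force"
python3 -c "
from h import *
rep(); import sys; sys.exit(ctrl.get_state()['contact_force'][2]>3.5)" || exit
python3 -m jog '[{"grip":1,"xyz":[0,0,0.001],"dr":[0,0,0]},{"grip":1,"xyz":[0,0,0.002],"dr":[0,0,0]},{"grip":1,"xyz":[0,0,0.002],"dr":[0,0,0]}]' | grep -E "eef|force"
python3 -c "
from h import *
rep(); import sys; sys.exit(ctrl.get_state()['contact_force'][2]>3.5)" || exit

```

```text
eef_pos: [0.5213, 0.3299, 0.143]
contact_force: [0.1, -0.0, 1.6]
t 11.50 tcp [521.3 329.9 143. ] F [ 0.1 -0.   1.6] M [-0.06  0.03  0.03] z [-2.e-04  2.e-04 -1.e+00]False
```

```bash
cat > ck.py <<'E'
from h import *
import sys
rep(); sys.exit(int(ctrl.get_state()['contact_force'][2]>3.5))
E
python3 -m jog '[{"grip":1,"xyz":[0,0,0.001],"dr":[0,0,0]},{"grip":1,"xyz":[0,0,0.002],"dr":[0,0,0]},{"grip":1,"xyz":[0,0,0.002],"dr":[0,0,0]}]' >/dev/null
python3 ck.py || exit
python3 -m jog '[{"grip":1,"xyz":[0,0,0.001],"dr":[0,0,0]},{"grip":1,"xyz":[0,0,0.002],"dr":[0,0,0]},{"grip":1,"xyz":[0,0,0.002],"dr":[0,0,0]}]' >/dev/null
python3 ck.py || exit
python3 -m jog '[{"grip":1,"xyz":[0,0,0.001],"dr":[0,0,0]},{"grip":1,"xyz":[0,0,0.002],"dr":[0,0,0]},{"grip":1,"xyz":[0,0,0.002],"dr":[0,0,0]}]' >/dev/null
python3 ck.py || exit

```

```text
t 11.75 tcp [521.2 329.9 140.8] F [ 0.   0.2 -0.1] M [-0.06 -0.01 -0.01] z [-4.e-04  2.e-04 -1.e+00]
t 12.00 tcp [521.3 330.  139.3] F [ 0.1 -0.9  3.1] M [-0.11  0.06 -0.05] z [-3.e-04  2.e-04 -1.e+00]
t 12.25 tcp [521.9 330.1 139.2] F [-1.8 -1.2  7.8] M [-0.33  0.36  0.01] z [ 1.2e-03  4.0e-04 -1.0e+00]
```

```bash

python3 -m jog '[{"grip":1,"xyz":[0,0,0],"dr":[0,0,0]},{"grip":1,"xyz":[0,0,0.0],"dr":[0,0,0]}]' >/dev/null
python3 ck.py
python3 -m jog '[{"grip":1,"xyz":[0,0,0.0005],"dr":[0,0,0]},{"grip":1,"xyz":[0,0,0.0005],"dr":[0,0,0]},{"grip":1,"xyz":[0,0,0.0005],"dr":[0,0,0]}]' >/dev/null
python3 ck.py
python3 -c "
from h import *
a=ctrl.read_camera('side')[150:210,205:265,::-1]
cv2.imwrite('pics/r.png',cv2.convertScaleAbs(cv2.resize(a,(480,480),interpolation=2),alpha=1.8))
"
```

```text
t 12.42 tcp [521.9 330.1 139.2] F [-2.2 -1.4  7.6] M [-0.32  0.37 -0.04] z [ 1.3e-03  4.0e-04 -1.0e+00]
t 12.67 tcp [522.1 330.1 139.2] F [-1.7 -1.3 10.5] M [-0.43  0.42  0.03] z [ 1.5e-03  5.0e-04 -1.0e+00]
```

View pics/r.png

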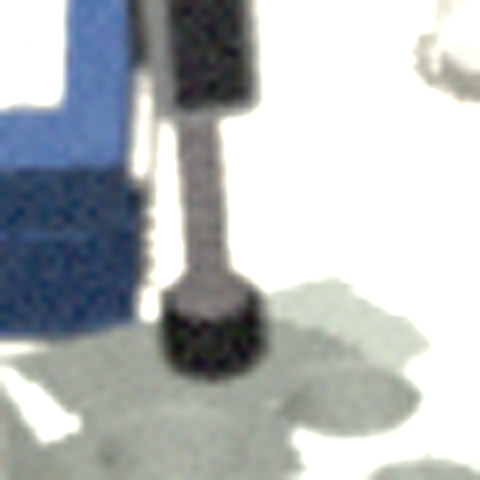

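```bash

python3 -m jog '[{"grip":1,"xyz":[0,0.0006,0],"dr":[0,0,0]},{"grip":1,"xyz":[0,0.0006,0.0],"dr":[0,0,0]},{"grip":1,"xyz":[0,0.0006,0.0],"dr":[0,0,0]}]' >/dev/null
python3 ck.py
python3 -m jog '[{"grip":1,"xyz":[0.0005,0.0,0],"dr":[0,0,0]},{"grip":1,"xyz":[0.0005,0,0.0],"dr":[0,0,0]},{"grip":1,"xyz":[0.0005,0,0.0],"dr":[0,0,0]}]' >/dev/null
python3 ck.py
```

```text
t 12.97 tcp [521.7 330.1 139.1] F [-0.8 -2.1  8.6] M [-0.4   0.34 -0.04] z [ 2.3e-03  6.0e-04 -1.0e+00]
t 13.22 tcp [521.7 330.  139.2] F [-1.2 -1.6  8.9] M [-0.19  0.26  0.04] z [ 0.0024  0.0015 -1.    ]
```

The tip stays at a hard stop. z holds at 139.2 mm as force rises, and sideways relief makes no difference, so the well is about 36 mm deep. Now I'll lift out.

```bash

python3 -m jog '[{"grip":1,"xyz":[0,-0.0005,-0.003],"dr":[0,0,0]},{"grip":1,"xyz":[0,-0.0005,-0.008],"dr":[0,0,0]},{"grip":1,"xyz":[0,-0.0005,-0.016],"dr":[0,0,0]},{"grip":1,"xyz":[0,-0.0005,-0.026],"dr":[0,0,0]},{"grip":1,"xyz":[0,-0.0005,-0.038],"dr":[0,0,0]},{"grip":1,"xyz":[0,-0.0005,-0.055],"dr":[0,0,0]},{"grip":1,"xyz":[0,0,-0.075],"dr":[0,0,0]},{"grip":1,"xyz":[0,0,-0.09],"dr":[0,0,0]},{"grip":1,"xyz":[0,0,-0.09],"dr":[0,0,0]},{"grip":1,"xyz":[0,0,-0.09],"dr":[0,0,0]},{"grip":1,"xyz":[0,0,-0.09],"dr":[0,0,0]},{"grip":1,"xyz":[0,0,-0.09],"dr":[0,0,0]}]' >/dev/null
python3 -c "
from h import *
rep()
for n in('side',):
  im=ctrl.read_camera(n); cv2.imwrite(f'pics/s_{n}.png',im[:,:,::-1])
a=cv2.imread('pics/s_side.png')[95:175,200:260]
cv2.imwrite('pics/s.png',cv2.convertScaleAbs(cv2.resize(a,None,fx=7,fy=7,interpolation=2),alpha=1.5))
togo([.5471,-.002,.228])
"
```

```text
t 14.22 tcp [519.7 328.9 224.9] F [-0.2  0.  -1.1] M [ 0.05 -0.04 -0.02] z [-0.0036 -0.0014 -1.    ]
t 14.27 tcp [0.5197 0.3289 0.2248] shift [ 0.331  -0.0271 -0.0028] dr [ 0.0036 -0.0014  0.0008] q [0.4  0.16 1.73 0.   1.25 1.97]
```

View pics/s.png

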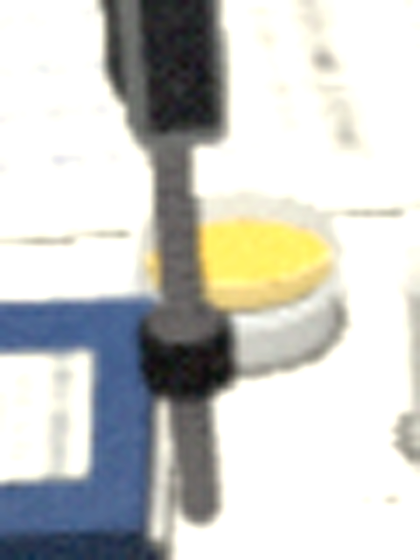

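```bash

python3 -m jog '[{"grip":1,"xyz":[0.04,-0.003,-0.003],"dr":[0.003,-0.001,0]},{"grip":1,"xyz":[0.081,-0.006,-0.003],"dr":[0.003,-0.001,0]},{"grip":1,"xyz":[0.122,-0.01,-0.003],"dr":[0.003,-0.001,0]},{"grip":1,"xyz":[0.163,-0.013,-0.003],"dr":[0.003,-0.001,0]},{"grip":1,"xyz":[0.204,-0.016,-0.003],"dr":[0.003,-0.001,0]},{"grip":1,"xyz":[0.245,-0.02,-0.003],"dr":[0.003,-0.001,0]},{"grip":1,"xyz":[0.285,-0.023,-0.003],"dr":[0.003,-0.001,0]},{"grip":1,"xyz":[0.315,-0.027,-0.003],"dr":[0.003,-0.001,0]},{"grip":1,"xyz":[0.331,-0.027,-0.003],"dr":[0.003,-0.001,0]},{"grip":1,"xyz":[0.331,-0.027,-0.003],"dr":[0.003,-0.001,0]},{"grip":1,"xyz":[0.331,-0.027,-0.003],"dr":[0.003,-0.001,0]},{"grip":1,"xyz":[0.331,-0.027,-0.003],"dr":[0.003,-0.001,0]}]' >/dev/null
python3 -c "
from h import *
rep(); ctrl.read_camera('top');rep()
togo([.5471,-.002,.15])
"
```

```text
t 15.27 tcp [547.4  -0.9 228.8] F [-0.9  0.3 -0.7] M [-0.01  0.03 -0.08] z [ 9.0e-04  1.9e-03 -1.0e+00]
t 15.32 tcp [ 5.475e+02 -5.000e-01  2.290e+02] F [-0.6 -0.1  0. ] M [ 0.02  0.03 -0.05] z [ 0.0013  0.0017 -1.    ]
t 15.32 tcp [ 5.475e-01 -5.000e-04  2.290e-01] shift [0.0016 0.0005 0.079 ] dr [-0.0013  0.0017  0.0019] q [-0.19  0.01  1.89  0.    1.24  1.38]
```

```bash

python3 -m jog '[{"grip":1,"xyz":[0.0012,0.0004,0.02],"dr":[0,0.001,0.001]},{"grip":1,"xyz":[0.0012,0.0004,0.045],"dr":[0,0.001,0.001]},{"grip":1,"xyz":[0.0012,0.0004,0.07],"dr":[0,0.001,0.001]},{"grip":1,"xyz":[0.0012,0.0004,0.085],"dr":[0,0.001,0.001]},{"grip":1,"xyz":[0.0012,0.0004,0.085],"dr":[0,0.001,0.001]},{"grip":1,"xyz":[0.0012,0.0004,0.085],"dr":[0,0.001,0.001]},{"grip":1,"xyz":[0.0012,0.0004,0.085],"dr":[0,0.001,0.001]},{"grip":1,"xyz":[0.0012,0.0004,0.085],"dr":[0,0.001,0.001]}]' >/dev/null
cat > look.py <<'E'
from h import *
import sys
n=sys.argv[1]; rep()
a=ctrl.read_camera('side'); b=ctrl.read_camera('wrist')
cv2.imwrite(f'pics/{n}_side.png',a[:,:,::-1]);cv2.imwrite(f'pics/{n}_wrist.png',b[:,:,::-1])
a=a[325:395,265:335,::-1]; b=b[190:310,262:382,::-1]
cv2.imwrite(f'pics/{n}.png',np.hstack([cv2.convertScaleAbs(cv2.resize(a,(400,400),interpolation=2),alpha=1.8),cv2.convertScaleAbs(cv2.resize(b,(400,400),interpolation=2),alpha=2)]))
togo([.5471,-.002,.13])
E
python3 look.py u
```

```text
t 15.98 tcp [548.9  -2.5 146.5] F [ 0.5 -0.3 -0.8] M [ 0.01 -0.07  0.01] z [ 5.8e-03 -6.0e-04 -1.0e+00]
t 16.08 tcp [ 0.5487 -0.0027  0.1463] shift [-0.0007  0.0017  0.0163] dr [-0.0054 -0.0005  0.0002] q [-0.19  0.09  1.96  0.    1.08  1.38]
```

View pics/u.png

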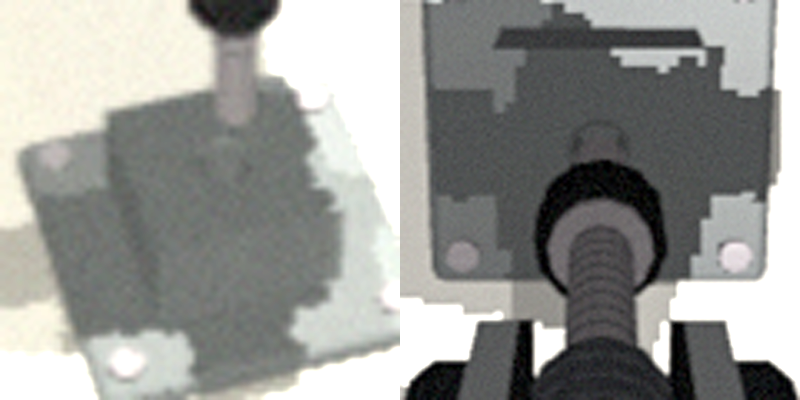

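```bash
python3 -c "
from h import *
def sz(p): return (p-[265,325])*400/70
X=np.array([.5472,-.0024,.032]); print('side hole',sz(proj('side',X)),'tip should',sz(proj('side',X+[0,0,.014])))
# boss corners expected
st=ctrl.get_state(); 
def wz(p): return (p-[262,190])*400/120+[400,0]
for X in([.5474,-.002,.032],): print('wrist hole',wz(proj('wrist',X,st)),wz(proj('wrist',np.array(X)+[0,0,.014],st)))
a=cv2.imread('pics/u_side.png')[335:365,290:320]
b=cv2.imread('pics/u_wrist.png')[220:250,302:352]
cv2.imwrite('pics/u2.png',np.hstack([cv2.convertScaleAbs(cv2.resize(a,(400,400),interpolation=2),alpha=2.5,beta=-50),cv2.convertScaleAbs(cv2.resize(b,(400,240),interpolation=2),alpha=4,beta=-50)[:, :].repeat(1,0) if 0 else cv2.copyMakeBorder(cv2.convertScaleAbs(cv2.resize(b,(400,240),interpolation=2),alpha=3.5,beta=-100),0,160,0,0,0)]))
"
```

```text
side hole [223.09594828 160.84060125] tip should [223.41012174 119.09975349]
wrist hole [598.8777442  150.22096017] [598.86859646 169.6797267 ]
```

View pics/u2.png

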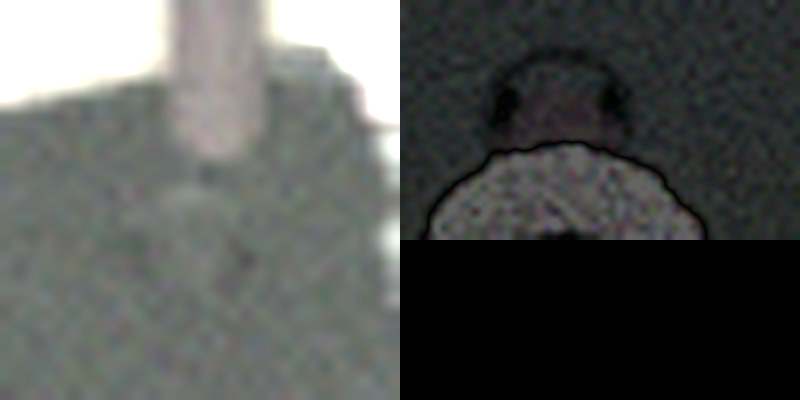

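In the wrist view the rod and hole line up in y. The side view shows the tip about 2 mm too far in +x, which matches the measured x error plus tool tilt. I'll correct both and come a bit lower.

```bash

python3 -m jog '[{"grip":1,"xyz":[0,0.0016,0.003],"dr":[-0.005,0,0]},{"grip":1,"xyz":[0,0.0016,0.006],"dr":[-0.005,0,0]},{"grip":1,"xyz":[0,0.0016,0.008],"dr":[-0.005,0,0]},{"grip":1,"xyz":[0,0.0016,0.008],"dr":[-0.005,0,0]},{"grip":1,"xyz":[0,0.0016,0.008],"dr":[-0.005,0,0]},{"grip":1,"xyz":[0,0.0016,0.008],"dr":[-0.005,0,0]}]' >/dev/null
python3 look.py v; python3 -c "
from h import *
a=cv2.imread('pics/v_side.png')[335:365,290:320]
b=cv2.imread('pics/v_wrist.png')[225:255,302:332+20]
cv2.imwrite('pics/v2.png',np.hstack([cv2.convertScaleAbs(cv2.resize(a,(400,400),interpolation=2),alpha=2.5,beta=-50),cv2.copyMakeBorder(cv2.convertScaleAbs(cv2.resize(b,(400,240),interpolation=2),alpha=3.5,beta=-100),0,160,0,0,0)]))"
```

```text
t 16.58 tcp [546.   -2.8 136.4] F [-0.1  0.1 -1.4] M [-0.03 -0.02  0.01] z [-2.8e-03  1.0e-04 -1.0e+00]
t 16.68 tcp [ 0.5462 -0.0028  0.1366] shift [-0.0008 -0.001   0.0066] dr [ 0.0024  0.     -0.0003] q [-0.19  0.1   1.97 -0.    1.07  1.38]
```

View pics/v2.png

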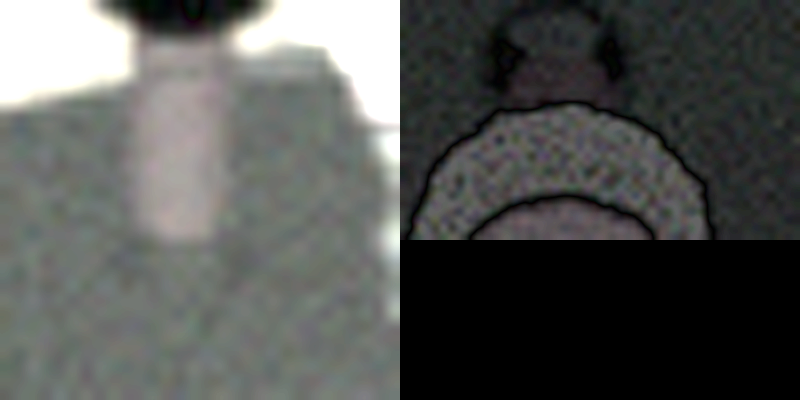

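View pics/v.png

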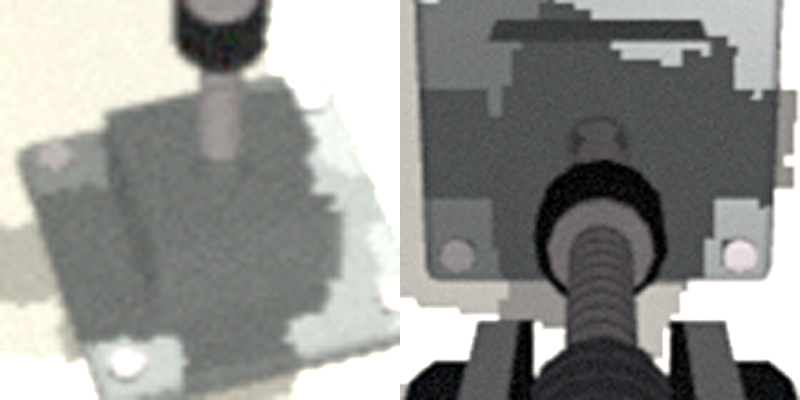

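```bash

python3 -m jog '[{"grip":1,"xyz":[0,-0.0009,0],"dr":[0.001,0,0]},{"grip":1,"xyz":[0,-0.0009,0.002],"dr":[0.001,0,0]},{"grip":1,"xyz":[0,-0.0009,0.004],"dr":[0.001,0,0]},{"grip":1,"xyz":[0,-0.0009,0.005],"dr":[0.001,0,0]},{"grip":1,"xyz":[0,-0.0009,0.006],"dr":[0.001,0,0]},{"grip":1,"xyz":[0,-0.0009,0.007],"dr":[0.001,0,0]},{"grip":1,"xyz":[0,-0.0009,0.007],"dr":[0.001,0,0]}]' >/dev/null
python3 look.py x
```

```text
t 17.27 tcp [546.8  -2.7 129.1] F [-0.6 -0.5 -1.2] M [-0.02 -0.01  0.  ] z [-2.2e-03  2.0e-04 -1.0e+00]
t 17.37 tcp [ 0.547  -0.0027  0.1295] shift [-0.0007 -0.0001 -0.0005] dr [ 0.0017  0.0001 -0.0002] q [-0.19  0.12  1.97 -0.    1.05  1.38]
```

View pics/x.png

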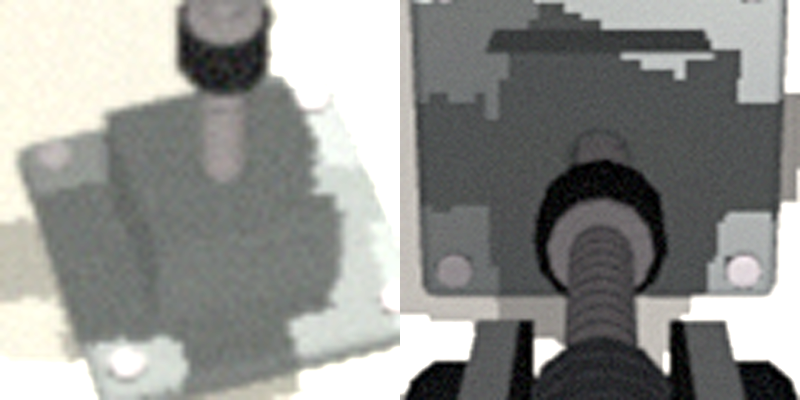

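```bash

python3 -m jog '[{"grip":1,"xyz":[0,0,0.001],"dr":[0,0,0]},{"grip":1,"xyz":[0,0,0.002],"dr":[0,0,0]},{"grip":1,"xyz":[0,0,0.003],"dr":[0,0,0]},{"grip":1,"xyz":[0,0,0.004],"dr":[0,0,0]},{"grip":1,"xyz":[0,0,0.004],"dr":[0,0,0]}]' >/dev/null
python3 ck.py || exit
python3 -m jog '[{"grip":1,"xyz":[0,0,0.0015],"dr":[0,0,0]},{"grip":1,"xyz":[0,0,0.003],"dr":[0,0,0]},{"grip":1,"xyz":[0,0,0.0045],"dr":[0,0,0]},{"grip":1,"xyz":[0,0,0.006],"dr":[0,0,0]},{"grip":1,"xyz":[0,0,0.007],"dr":[0,0,0]},{"grip":1,"xyz":[0,0,0.007],"dr":[0,0,0]}]' >/dev/null
python3 ck.py
```

```text
t 17.78 tcp [546.8  -2.7 125.2] F [ 0.3 -0.4 -1. ] M [ 0.   -0.02 -0.08] z [-2.1e-03  1.0e-04 -1.0e+00]
t 18.28 tcp [546.7  -2.7 118.1] F [-0.1 -0.4 -1.1] M [ 0.01  0.06 -0.03] z [-2.2e-03  2.0e-04 -1.0e+00]
```

Clean entry with no force. About 10 mm remains, so I'll go 7 mm and then use small steps until the tip is felt on the bottom.

```bash

python3 -m jog '[{"grip":1,"xyz":[0,0,0.0015],"dr":[0,0,0]},{"grip":1,"xyz":[0,0,0.003],"dr":[0,0,0]},{"grip":1,"xyz":[0,0,0.0045],"dr":[0,0,0]},{"grip":1,"xyz":[0,0,0.006],"dr":[0,0,0]},{"grip":1,"xyz":[0,0,0.007],"dr":[0,0,0]},{"grip":1,"xyz":[0,0,0.007],"dr":[0,0,0]}]' >/dev/null
python3 ck.py || exit
python3 -m jog '[{"grip":1,"xyz":[0,0,0.001],"dr":[0,0,0]},{"grip":1,"xyz":[0,0,0.002],"dr":[0,0,0]},{"grip":1,"xyz":[0,0,0.002],"dr":[0,0,0]}]' >/dev/null
python3 ck.py || exit
python3 -m jog '[{"grip":1,"xyz":[0,0,0.001],"dr":[0,0,0]},{"grip":1,"xyz":[0,0,0.002],"dr":[0,0,0]},{"grip":1,"xyz":[0,0,0.002],"dr":[0,0,0]}]' >/dev/null
python3 ck.py
```

```text
t 18.78 tcp [546.7  -2.7 111.1] F [ 1.3  0.5 -1.1] M [ 0.06  0.05 -0.02] z [-2.2e-03  2.0e-04 -1.0e+00]
t 19.03 tcp [546.8  -2.7 109.3] F [-0.  -0.1 -1.6] M [-0.04 -0.03  0.08] z [-1.9e-03  1.0e-04 -1.0e+00]
t 19.28 tcp [547.4  -2.7 108.3] F [0.  0.5 2.7] M [0.11 0.13 0.04] z [-8.e-04  1.e-04 -1.e+00]
```

The rod bottoms at TCP z 108.3, the same height as when it was picked up, with ~4 N on it. I'll ease off and release.

```bash

python3 -m jog '[{"grip":1,"xyz":[0,0,-0.0006],"dr":[0,0,0]},{"grip":1,"xyz":[0,0,-0.0006],"dr":[0,0,0]},{"grip":0.7,"xyz":[0,0,-0.0006],"dr":[0,0,0]},{"grip":0.6,"xyz":[0,0,-0.0006],"dr":[0,0,0]},{"grip":0.5,"xyz":[0,0,-0.0006],"dr":[0,0,0]},{"grip":0.4,"xyz":[0,0,-0.0006],"dr":[0,0,0]},{"grip":0.3,"xyz":[0,0,-0.0006],"dr":[0,0,0]},{"grip":0.2,"xyz":[0,0,-0.0006],"dr":[0,0,0]},{"grip":0.2,"xyz":[0,0,-0.0006],"dr":[0,0,0]},{"grip":0.2,"xyz":[0,0,-0.0006],"dr":[0,0,0]}]'
python3 look.py y
```

```text
time: 20.12
eef_pos: [0.5469, -0.0027, 0.1081]
tcp_rot: [-0.707, 0.707, 0.001, -0.001]
contact_force: [-0.0, -0.2, -0.4]
opening: 0.802
t 20.12 tcp [546.9  -2.7 108.1] F [-0.  -0.2 -0.4] M [-0.06  0.06 -0.05] z [-1.6e-03  1.0e-04 -1.0e+00]
t 20.22 tcp [ 0.5469 -0.0027  0.1081] shift [-0.0007 -0.0001 -0.0219] dr [ 0.0016  0.0001 -0.0002] q [-0.19  0.14  1.99 -0.    1.01  1.38]
```

View pics/y_wrist.png

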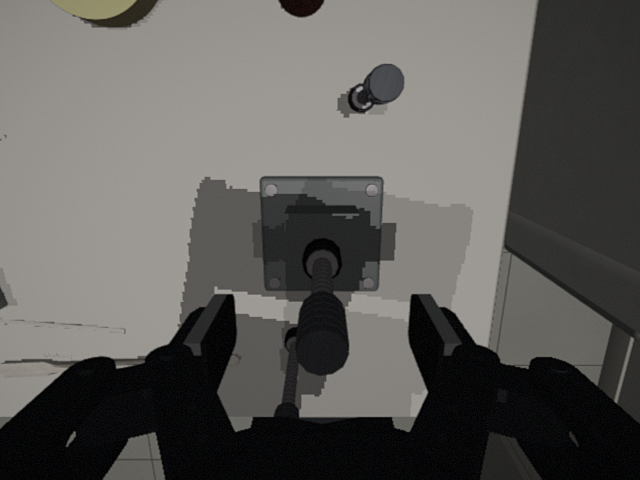

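View pics/y_side.png

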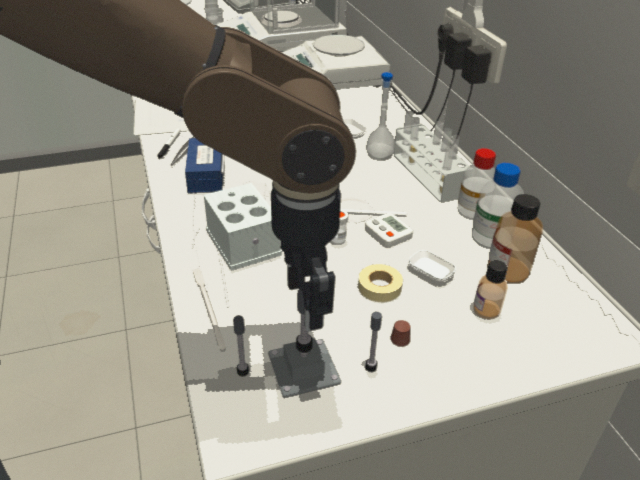

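The pads stand clear on both sides of the knob (inner edges at 235 and 410, knob at 323) and the rod is upright. I'll withdraw straight up.

```bash

python3 -m jog '[{"grip":0.1,"xyz":[0,0,-0.01],"dr":[0,0,0]},{"grip":0.1,"xyz":[0,0,-0.03],"dr":[0,0,0]},{"grip":0.1,"xyz":[0,0,-0.06],"dr":[0,0,0]},{"grip":0.1,"xyz":[0,0,-0.1],"dr":[0,0,0]},{"grip":0.1,"xyz":[0,0,-0.14],"dr":[0,0,0]},{"grip":0.1,"xyz":[0.0,0,-0.15],"dr":[0,0,0]},{"grip":0.1,"xyz":[-0.04,0,-0.15],"dr":[0,0,0]},{"grip":0.1,"xyz":[-0.08,0,-0.15],"dr":[0,0,0]},{"grip":0.1,"xyz":[-0.12,0,-0.15],"dr":[0,0,0]},{"grip":0.1,"xyz":[-0.15,0,-0.15],"dr":[0,0,0]},{"grip":0.1,"xyz":[-0.15,0,-0.15],"dr":[0,0,0]},{"grip":0.1,"xyz":[-0.15,0,-0.15],"dr":[0,0,0]}]'
python3 -c "
from h import *
a=ctrl.read_camera('side');b=ctrl.read_camera('top')
cv2.imwrite('pics/z_side.png',a[:,:,::-1]);cv2.imwrite('pics/z_top.png',b[:,:,::-1])
a=cv2.resize(a[285:385,260:360,::-1],(400,400),interpolation=2); b=cv2.resize(b[240:320,370:450,::-1],(400,400),interpolation=2)
cv2.imwrite('pics/z.png',np.hstack([a,b]))
"
```

```text
time: 21.22
eef_pos: [0.5469, 0.1487, 0.2585]
tcp_rot: [0.708, -0.706, -0.0, 0.001]
contact_force: [-0.2, -0.2, -0.3]
opening: 0.902
```

View pics/z.png

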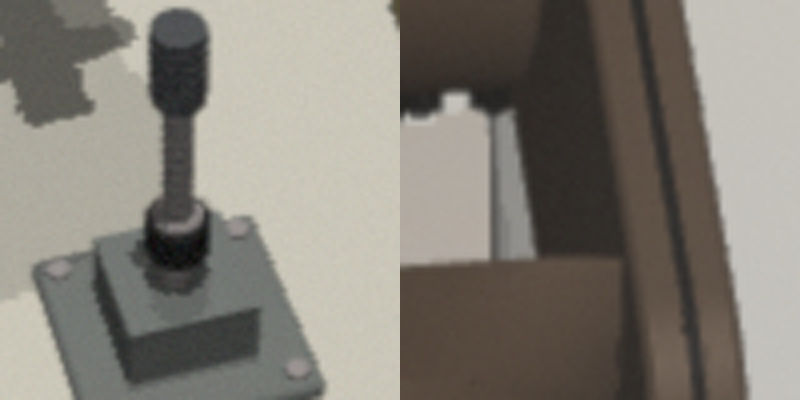

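View pics/z_top.png

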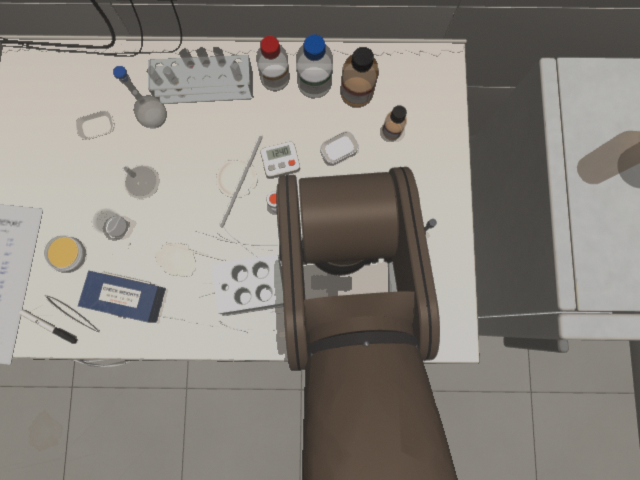

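The rod is upright in the stand with the knob top at crop pixel (179,27), as at the start, and the collar is visibly higher than before. As a cross-check, I'll compute the collar height from its lower rim.

```bash
python3 -c "
from h import *
th=np.linspace(0,6.28,200)
def low(h):
  return max(proj('side',[.547+.011*np.cos(t),-.002+.011*np.sin(t),.008+h])[1] for t in th)
def seg(f):
  g=cv2.cvtColor(cv2.imread(f),6)[325:365,300:309].min(1) if 0 else cv2.cvtColor(cv2.imread(f),6)[330:365,303:306].mean(1)
  return g.round().astype(int)
print('start',list(enumerate(seg('pics/a_side.png'),330)));print('now',list(enumerate(seg('pics/z_side.png'),330)))
for h in np.arange(.025,.048,.002): print(round(h,3),low(h).round(1))
"; python3 -c "
from h import *
rep()"
```

```text
start [(330, np.int64(66)), (331, np.int64(65)), (332, np.int64(70)), (333, np.int64(63)), (334, np.int64(68)), (335, np.int64(67)), (336, np.int64(62)), (337, np.int64(67)), (338, np.int64(66)), (339, np.int64(65)), (340, np.int64(68)), (341, np.int64(65)), (342, np.int64(66)), (343, np.int64(68)), (344, np.int64(83)), (345, np.int64(119)), (346, np.int64(112)), (347, np.int64(73)), (348, np.int64(39)), (349, np.int64(27)), (350, np.int64(18)), (351, np.int64(17)), (352, np.int64(20)), (353, np.int64(19)), (354, np.int64(19)), (355, np.int64(23)), (356, np.int64(34)), (357, np.int64(53)), (358, np.int64(71)), (359, np.int64(95)), (360, np.int64(97)), (361, np.int64(97)), (362, np.int64(96)), (363, np.int64(97)), (364, np.int64(98))]
now [(330, np.int64(72)), (331, np.int64(68)), (332, np.int64(73)), (333, np.int64(69)), (334, np.int64(69)), (335, np.int64(70)), (336, np.int64(67)), (337, np.int64(72)), (338, np.int64(72)), (339, np.int64(65)), (340, np.int64(88)), (341, np.int64(125)), (342, np.int64(118)), (343, np.int64(76)), (344, np.int64(43)), (345, np.int64(32)), (346, np.int64(22)), (347, np.int64(19)), (348, np.int64(21)), (349, np.int64(22)), (350, np.int64(20)), (351, np.int64(20)), (352, np.int64(38)), (353, np.int64(70)), (354, np.int64(70)), (355, np.int64(66)), (356, np.int64(67)), (357, np.int64(59)), (358, np.int64(78)), (359, np.int64(101)), (360, np.int64(101)), (361, np.int64(102)), (362, np.int64(102)), (363, np.int64(103)), (364, np.int64(102))]
0.025 358.9
0.027 357.9
0.029 356.8
0.031 355.8
0.033 354.7
0.035 353.7
0.037 352.6
0.039 351.6
0.041 350.5
0.043 349.4
0.045 348.4
0.047 347.3
t 21.32 tcp [547.2 146.8 258.3] F [-0.  -0.5  0.3] M [ 0.03 -0.01 -0.  ] z [-1.4e-03 -5.0e-04 -1.0e+00]
```

```bash
python3 -c "
import cv2,numpy as np
a=cv2.imread('pics/a_side.png').astype(int);z=cv2.imread('pics/z_side.png').astype(int)
for n,(x,y) in dict(tape=(380,282),stopper=(401,331),vial=(338,228),d1=(240,345),d2=(374,340)).items():
  p=a[y-15:y+15,x-15:x+15];q=z[y-15:y+15,x-15:x+15];print(n,np.abs(p-q).mean().round(1))
from plant import ctrl
print(ctrl.sign_off())"
```

```text
tape 7.5
stopper 7.5
vial 8.5
d1 10.7
d2 9.2
the job is handed in; nothing more can be done
None
```

I measured the well at about 36 mm deep and put the rod back in its stand, upright and released. The job was handed in at about 21 s; no verdict was reported.

- **Measurement:** The collar met the block's top face with about 2.6 N of drag and then slid. The tip then bottomed hard: the measured height held at 139.2 mm while the force rose to about 10 N. Easing the tool sideways by about 0.5 mm did not let it sink any further.
- **Return to the stand:** The rod bottomed at a tool height of 108.3 mm, matching 108.2 mm at pick-up. The knob appears at the same place in the side camera as at the start.
- **Collar reading:** The side camera puts the collar at about 37 mm, up from about 29.5 mm. The arm's height readings put it at about 36 mm. Both carry 1–2 mm of uncertainty.
- **Other objects:** The gripper showed clear of the knob after release and never came near the collar. In the side view the bystanders and the small lookalike rods show no visible shift, only slight brightness changes.
- **Not checked:** The arm blocked the final top view of the stand, so the last check of the rod rests on the side camera alone.

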